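# Leak-test a valve manifold

### The job

Leak-test the valve manifold: first set one of the brass covers on every open port so that it sits seated and level on the rim, then turn the tester's selector to the long bar mark (test). Take the probe from its cradle and draw its tip slowly, at 20 to 30 mm a second, along the bottom of the joint channel in front of the ports, the whole way from its left end to its right end as the robot sees it. When done, lay the probe back in its cradle as it was and turn the selector to the single-dot mark (standby), with the covers still seated; leave the valve body, fitting, jar and tools standing or lying where they are.

Things in the scene. Friction and masses are not known exactly. Their poses are not given: they have to be found in the camera images.
- manifold: fixed aluminium manifold, 150 x 250 mm, on a white plate 165 x 270 mm; top face 45 mm up. Origin: centre of the underside; x away from the robot, y to the left. Ports in a row on its far half; on its near half a joint channel between lips 4 mm high and 5 mm thick: straight, a slanting jog away from the robot, straight again
- port_a_rim (a point): open brass port: a round cup 68 mm outside, 58 mm inside, 30 mm tall, standing in a 5 mm high collar on the manifold; may be absent (empty collar). This point: centre of its mouth at the rim's height, 75 mm over the table; z up
- port_b_rim (a point): open brass port: a round cup 68 mm outside, 58 mm inside, 30 mm tall, standing in a 5 mm high collar on the manifold; may be absent (empty collar). This point: centre of its mouth at the rim's height, 75 mm over the table; z up
- port_c_rim (a point): open brass port: a round cup 68 mm outside, 58 mm inside, 30 mm tall, standing in a 5 mm high collar on the manifold; may be absent (empty collar). This point: centre of its mouth at the rim's height, 75 mm over the table; z up
- cover_1: loose brass cover: a spigot 52 mm across, 6 mm high underneath, a disc 74 mm across, 6 mm thick, and on top an upright round steel grip 22 mm across, 34 mm tall (46 mm in all). Origin: centre of the spigot's underside; z up. All covers are alike and fit any port; a spare may be left over. Seated, its origin lies 6 mm below the rim's centre
- cover_2: loose brass cover: a spigot 52 mm across, 6 mm high underneath, a disc 74 mm across, 6 mm thick, and on top an upright round steel grip 22 mm across, 34 mm tall (46 mm in all). Origin: centre of the spigot's underside; z up. All covers are alike and fit any port; a spare may be left over. Seated, its origin lies 6 mm below the rim's centre
- cover_3: loose brass cover: a spigot 52 mm across, 6 mm high underneath, a disc 74 mm across, 6 mm thick, and on top an upright round steel grip 22 mm across, 34 mm tall (46 mm in all). Origin: centre of the spigot's underside; z up. All covers are alike and fit any port; a spare may be left over. Seated, its origin lies 6 mm below the rim's centre
- probe: leak-test probe lying in its cradle: a grey box barrel 130 mm long (x), 36 mm wide, 28 mm high with a black rubber grip in the middle, and at the front end (+x) a 6 mm steel nozzle bent straight down. Origin: centre of the barrel's underside; z up. It balances near the barrel's middle
- probe_tip (a point): lowest point of the probe's round-ended nozzle: 98 mm ahead of the probe's origin and 27 mm below it
- cradle: fixed black cradle: two saddles 14 mm thick, 48 mm either side of the origin along x, carry the barrel 40 mm over the table between ears 46 mm apart that rise 14 mm higher; free space for fingers between the saddles. Origin: centre of its underside; a stowed probe has its origin 40 mm above it and its x the same way
- tester: grey leak-tester cabinet, 150 x 170 mm, 75 mm high, fixed, with the selector in the middle of its top. Origin: centre of the underside; its front faces -x
- selector (a joint): selector angle in rad, growing clockwise seen from above, 0 to 2.4: 0 = pointer at the single dot (standby), 1.2 = at the long bar (test), 2.4 = at the two dots (flush). At angle v the grip bar lies along the tester's x axis turned by -v about z; the pointer (white line) is at its end that faces -x when v is 0
- selector_grip (a point): on the selector's axis at the height to grip it, 112 mm over the table. The black selector has a grip bar 49 mm long, 14 mm thick and 32 mm high, standing on a 52 mm disc whose top is 23 mm below this point
- seam_0 (a point): point on the joint line, at the bottom of the 12 mm wide channel - its left end as the robot sees it, where the test starts
- seam_1 (a point): point on the joint line, at the bottom of the 12 mm wide channel
- seam_2 (a point): point on the joint line, at the bottom of the 12 mm wide channel - the first corner
- seam_3 (a point): point on the joint line, at the bottom of the 12 mm wide channel - the second corner
- seam_4 (a point): point on the joint line, at the bottom of the 12 mm wide channel
- seam_5 (a point): point on the joint line, at the bottom of the 12 mm wide channel - its right end, where the test stops
- valve_body: bystander: round brass valve body 54 mm across, 44 mm tall. Origin: centre of the underside
- hex_fitting: bystander: brass hexagon fitting 46 mm across, 38 mm tall. Origin: centre of the underside
- screwdriver: bystander: screwdriver 200 mm long, lying. Origin: middle, underside
- wrench: bystander: wrench 180 mm long, lying. Origin: middle, underside
- grease_jar: bystander: jar 68 mm across, 75 mm tall. Origin: centre of the underside

How it is judged:
On the way, in this order (a step that is already met when the one before it is completed fails the run):
1. every open port has a cover seated level on its rim (((horizontal distance between cover_1 and port_a_rim below 0.005 m and z of cover_1 in the frame of port_a_rim between -0.009 and -0.003 m and angle between cover_1's own z axis and vertical below 0.07 rad) or (horizontal distance between cover_2 and port_a_rim below 0.005 m and z of cover_2 in the frame of port_a_rim between -0.009 and -0.003 m and angle between cover_2's own z axis and vertical below 0.07 rad) or (horizontal distance between cover_3 and port_a_rim below 0.005 m and z of cover_3 in the frame of port_a_rim between -0.009 and -0.003 m and angle between cover_3's own z axis and vertical below 0.07 rad)) and ((horizontal distance between cover_1 and port_b_rim below 0.005 m and z of cover_1 in the frame of port_b_rim between -0.009 and -0.003 m and angle between cover_1's own z axis and vertical below 0.07 rad) or (horizontal distance between cover_2 and port_b_rim below 0.005 m and z of cover_2 in the frame of port_b_rim between -0.009 and -0.003 m and angle between cover_2's own z axis and vertical below 0.07 rad) or (horizontal distance between cover_3 and port_b_rim below 0.005 m and z of cover_3 in the frame of port_b_rim between -0.009 and -0.003 m and angle between cover_3's own z axis and vertical below 0.07 rad)) and ((horizontal distance between cover_1 and port_c_rim below 0.005 m and z of cover_1 in the frame of port_c_rim between -0.009 and -0.003 m and angle between cover_1's own z axis and vertical below 0.07 rad) or (horizontal distance between cover_2 and port_c_rim below 0.005 m and z of cover_2 in the frame of port_c_rim between -0.009 and -0.003 m and angle between cover_2's own z axis and vertical below 0.07 rad) or (horizontal distance between cover_3 and port_c_rim below 0.005 m and z of cover_3 in the frame of port_c_rim between -0.009 and -0.003 m and angle between cover_3's own z axis and vertical below 0.07 rad))), for 0.3 s.
2. the selector points at the test mark (value of joint selector between 1.03 and 1.37 rad), for 0.2 s.
3. the held probe's tip is at the bottom of the joint channel at seam_0 (within 6 mm), moving slower than 50 mm/s, with the selector on test (all of step 2 and distance between probe_tip and seam_0 below 0.006 m and linear speed of probe below 0.05 m/s and contact force between the fingers and probe above 0.5 N), for 0.2 s.
4. the held probe's tip is at the bottom of the joint channel at seam_1 (within 6 mm), moving slower than 50 mm/s, with the selector on test (all of step 2 and distance between probe_tip and seam_1 below 0.006 m and linear speed of probe below 0.05 m/s and contact force between the fingers and probe above 0.5 N), for 0.2 s.
5. the held probe's tip is at the bottom of the joint channel at seam_2 (within 6 mm), moving slower than 50 mm/s, with the selector on test (all of step 2 and distance between probe_tip and seam_2 below 0.006 m and linear speed of probe below 0.05 m/s and contact force between the fingers and probe above 0.5 N), for 0.2 s.
6. the held probe's tip is at the bottom of the joint channel at seam_3 (within 6 mm), moving slower than 50 mm/s, with the selector on test (all of step 2 and distance between probe_tip and seam_3 below 0.006 m and linear speed of probe below 0.05 m/s and contact force between the fingers and probe above 0.5 N), for 0.2 s.
7. the held probe's tip is at the bottom of the joint channel at seam_4 (within 6 mm), moving slower than 50 mm/s, with the selector on test (all of step 2 and distance between probe_tip and seam_4 below 0.006 m and linear speed of probe below 0.05 m/s and contact force between the fingers and probe above 0.5 N), for 0.2 s.
8. the held probe's tip is at the bottom of the joint channel at seam_5 (within 6 mm), moving slower than 50 mm/s, with the selector on test (all of step 2 and distance between probe_tip and seam_5 below 0.006 m and linear speed of probe below 0.05 m/s and contact force between the fingers and probe above 0.5 N), for 0.2 s.
At the end, for the whole second after the job is handed in: Each port is in its collar with a cover within 5 mm of centre, fully down (+-3 mm), tilt under 0.07 rad; selector under 0.17 rad; probe back in its cradle within 20 mm, height +-5 mm, level within 0.1 rad, lined up within 0.15 rad; covers and probe at rest (all of step 1 and distance of each of port_a_rim, port_b_rim, port_c_rim from where it was at the start of the episode below 0.012 m and value of joint selector below 0.17 rad and horizontal distance between probe and cradle below 0.02 m and z of probe in the frame of cradle between 0.035 and 0.045 m and angle between probe's own z axis and vertical below 0.1 rad and angle between the x axis of probe and the x axis of cradle, either way round below 0.15 rad and linear speed of each of probe, cover_1, cover_2, cover_3 below 0.02 m/s); the robot touches nothing.
It fails at once if the valve body is pushed more than 60 mm from its place (distance of valve_body from where it was at the start of the episode above 0.06 m).
It fails at once if the hex fitting is pushed more than 60 mm from its place (distance of hex_fitting from where it was at the start of the episode above 0.06 m).
It fails at once if the screwdriver is pushed more than 60 mm from its place (distance of screwdriver from where it was at the start of the episode above 0.06 m).
It fails at once if the wrench is pushed more than 60 mm from its place (distance of wrench from where it was at the start of the episode above 0.06 m).
It fails at once if the grease jar is pushed more than 60 mm from its place (distance of grease_jar from where it was at the start of the episode above 0.06 m).
Of port_a, port_b, port_c only 2 to 3 are there at a start; the rules pass over those that are not, and their reading is None.
At some moment in a run one of cover_1, cover_2, cover_3 may be knocked a few centimetres aside while the robot is not near it.
Once in a run the grip may slacken for a moment while it holds something.
It also fails if it takes over 210 s, if anything falls off the work surface, if the arm or the gripper's body presses on something with over 40 N, if the wrist force passes 120 N, or if a joint passes its speed limit or range.

### The arm

A 7-joint arm with a two-finger parallel gripper is mounted at the origin on the work surface. World frame = base frame: x ahead of the robot, y to its left, z up, the work surface at z = 0. Lengths are in m, angles in rad, forces in N, time in s.
With the tool pointing down it reaches from about 0.425 to 0.875 m from the base axis. Payload 4.7 kg.
Tool frame: the origin (TCP) lies midway between the tips of the shut fingers; the grasp point (between the pads) lies 19 mm behind it (manip.hold_point_z is the distance from the TCP to the grasp point, in m); z points along the fingers, y is the line along which they close (so a half turn about z gives the same grasp; the last joint's range is limited). The gripper opens to 87 mm and grips with 3 to 60 N. Pads are 19 mm wide; open, the fingers measure 117 mm over their backs; the gripper's body (75 mm by 190 mm) begins 51 mm behind the grasp point.
Start: joints at [1.351, 0.321, -0.07, 1.45, 0.023, 1.371, -0.057], TCP at [0.151, -0.632, 0.223] pointing down, gripper open.
Joint ranges: [-2.86, 2.86], [-0.3, 2.09], [-1.38, 1.24], [0.06, 2.45], [-1.56, 4.7], [0.09, 2.05], [-2.69, 2.69]. Speed limits (rad/s): [2.57, 2.57, 3.14, 3.14, 3.14, 3.14, 3.14].

### API

Orientations are given as a unit quaternion [w, x, y, z].
In Python, from rig import manip, camera, get_calibration gives the robot as it stands.
- The arm moves only by the tool drive_tool, never from a script. Its argument "steps" is a list of rows, each a list of 5 numbers: the opening, from -1 (shut) to 1 (fully open), then the shift along the tool's x, y, z normalised to -1 to 1, where 1 is 0.04 m, then the turn about the tool's z normalised to -1 to 1, where 1 is pi/2 rad. In form: [[gripper, dx, dy, dz, twist], ...]. A call has 1 to 8 rows; each row shifts and turns the commanded pose from where the row before left it, along the tool's axes as they then stand; what a row does not reach is not made up. A row lasts 1/10 s, in which the tool goes at most 50 mm and 8.59 degrees, less where a joint would pass 70% of its speed; a pose out of reach is approached as far as the arm can. A call with a number of a shift or a turn outside -1 to 1 is refused whole. A call with a gripper value outside its range is refused whole. The fingers move at their own pace and stop on an object; "force" is the grip in N (left out, the last holds). Time passes only in rows, so rows that do not move let the fingers close. It gives the time, the measured TCP pose, the force, the opening and the grip force at its end, in the units of the state.
- manip.get_state(): the state, without advancing time (a new reading comes with each control period).
- camera(name): name is "side" or "top" or "wrist"; returns (picture, depth): 420x560x3 uint8, red, green, blue; 420x560 float32, m along the optical axis (not along the pixel's ray), 0 where there is no reading.
- get_calibration(name): a dict with "K" (3x3 intrinsics, pixels), "R" (3x3) and "t" (3): a world point X has camera coordinates R X + t. Camera axes: x right, y down, z forward; pixel columns grow to the right and rows downward; lengths in m; the calibration is good to about 2 mm. The wrist camera is an equidistant fisheye: a pixel r from the principal point sees the ray r / f radians off the axis. A picture is of the moment at which its call begins: read the wrist's pose just before it. get_calibration takes no time and is no camera call; for the wrist camera it gives the pose at the moment of the call.
- manip.job_done(): hands the job in; it is judged then, once.
The state is a dict: "time": time; "joint_pos": joint angles; "joint_velocities": joint speeds; "tau": joint torques, N m; "tcp_pos": TCP position; "eef_rot": TCP orientation; "wrist_force": force on the tool from outside, world axes, zero at the start; "wrist_torque": the same for the moment, N m; "gripper_width": opening from 0.0 (shut) to 1.0 (fully open); "finger_force": force on a finger pad.
Only numpy, scipy, OpenCV 4.12 (cv2) and the standard library are available. Lean on these libraries where they do the work, as an engineer would, in place of code of your own. Each camera call takes 0.05 s, during which the arm holds its last target. There are 200 camera calls.

## Working session

There is one attempt and no reset: what is moved stays moved. The work goes in short steps, Python scripts to look and compute and a tool call to move; the robot and the scene stay as the last step left them, time stands still between calls to the robot, and variables do not carry over. Pictures are saved under pics/ and viewed, at most 14 in all, crops included, and the job is handed in when it is done.

Besides the shell and the picture viewer there is one more tool, called after "Call:" by a JSON object that holds its "method" and its "body", one argument or row to a line. drive_tool: Moves the arm, as the interface text tells. Its arguments: {"type":"object","properties":{"steps":{"type":"array"},"force":{"type":"number"}},"required":["steps"]}

```bash
mkdir -p pics; ls
python3 - <<'E'
from rig import manip,camera,get_calibration
import cv2,numpy as np
print(manip.get_state())
for n in ("side","top"):
    p,d=camera(n); cv2.imwrite(f"pics/{n}0.png",p[:,:,::-1]); np.savez(f"{n}0.npz",p=p,d=d)
    c=get_calibration(n); print(n,c, d.min(),d.max())
E
```

```text
pics
{'time': 0.0, 'joint_pos': array([ 1.35115571,  0.32182801, -0.07012331,  1.45169992,  0.0226079 ,
        1.37079621, -0.05690438]), 'joint_velocities': array([-0.00053697,  0.00015281,  0.00011719,  0.00123178, -0.00074936,
        0.00121026, -0.0003191 ]), 'tau': array([ 9.58043483e-05, -4.91291177e+01, -4.03586654e-01, -3.12522483e+01,
       -6.38216618e-02,  4.37113491e-02,  1.62532306e-04]), 'tcp_pos': array([ 0.15039202, -0.63177974,  0.22144606]), 'eef_rot': array([-9.58467958e-04,  9.93174180e-01,  1.16636628e-01, -1.60502351e-04]), 'wrist_force': array([ 0.67913707, -0.27009833, -0.87003402]), 'wrist_torque': array([ 0.01326898,  0.03304772, -0.01537589]), 'finger_force': 0.0, 'gripper_width': 0.9973893866526204}
side {'K': array([[414.12553531,   0.        , 274.75477007],
       [  0.        , 414.12553531, 206.89484642],
       [  0.        ,   0.        ,   1.        ]]), 'R': array([[-0.9716317 , -0.23632037,  0.00919369],
       [-0.15075091,  0.58892315, -0.79400484],
       [ 0.18222514, -0.77286623, -0.60784191]]), 't': array([0.53959765, 0.16569706, 0.89083854])} 0.0 3.4455795
top {'K': array([[434.12173686,   0.        , 276.25271875],
       [  0.        , 434.12173686, 216.17228944],
       [  0.        ,   0.        ,   1.        ]]), 'R': array([[-9.18086872e-03, -9.99957445e-01,  9.05274208e-04],
       [-9.87526262e-01,  8.92441850e-03, -1.57201262e-01],
       [ 1.57186493e-01, -2.33722620e-03, -9.87566172e-01]]), 't': array([-0.02040834,  0.55558583,  1.02190044])} 0.0 2.0450103
```

View pics/top0.png

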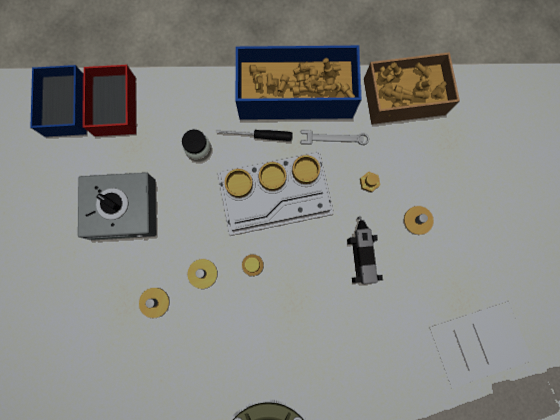

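View pics/side0.png

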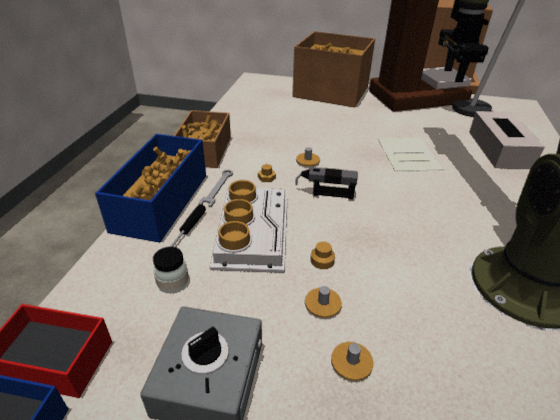

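The top view shows three open ports at about (239,184), (273,177) and (306,169), and three covers at (203,273), (154,303) and (419,220). The probe is at (363,255), the tester at (117,205) and the valve body at (253,265). Next I'll measure all of these.

```bash
cat > h.py <<'E'
import cv2,numpy as np
from rig import manip,camera,get_calibration
def ray(c,u,v):
    K=c["K"]; d=np.array([(u-K[0,2])/K[0,0],(v-K[1,2])/K[1,1],1.])
    return -c["R"].T@c["t"], c["R"].T@d
def wray(c,u,v):
    K=c["K"]; a=np.array([(u-K[0,2])/K[0,0],(v-K[1,2])/K[1,1]]); th=np.hypot(*a)
    d=np.r_[a/max(th,1e-9)*np.sin(th),np.cos(th)]
    return -c["R"].T@c["t"], c["R"].T@d
def onz(c,u,v,z,f=ray):
    o,d=f(c,u,v); return (o+d*(z-o[2])/d[2])
def proj(c,X):
    x=c["R"]@np.asarray(X,float)+c["t"]; p=c["K"]@x; return p[:2]/p[2]
def wproj(c,X):
    x=c["R"]@np.asarray(X,float)+c["t"]; r=np.hypot(x[0],x[1]); th=np.arctan2(r,x[2]); K=c["K"]
    return np.array([K[0,0]*th*x[0]/r+K[0,2],K[1,1]*th*x[1]/r+K[1,2]])
def rim_circle(c,m,z,f=ray):
    "largest contour of mask m, cast to plane z, circle by its enclosing circle / least squares"
    k=max(cv2.findContours(m,cv2.RETR_EXTERNAL,cv2.CHAIN_APPROX_NONE)[0],key=cv2.contourArea)[:,0]
    P=np.array([onz(c,u,v,z,f)[:2] for u,v in k])
    A=np.c_[2*P,np.ones(len(P))]; s=np.linalg.lstsq(A,(P**2).sum(1),rcond=None)[0]
    return s[:2],np.sqrt(s[2]+s[:2]@s[:2])
def yellow(p):
    h=cv2.cvtColor(p,cv2.COLOR_RGB2HSV); return cv2.inRange(h,(12,110,60),(32,255,255))
E
python3 - <<'E'
from h import *
for n in ("top","side"):
    z=np.load(n+"0.npz"); p=z["p"]; c=get_calibration(n)
    m=yellow(p)
    num,l,st,ce=cv2.connectedComponentsWithStats(m)
    for i in range(1,num):
        if 100<st[i,4]<3000:
            mm=(l==i).astype(np.uint8); u,v=ce[i]
            print(n,ce[i].round(1),st[i,2:5],[ (np.r_[rim_circle(c,mm,h)[0],rim_circle(c,mm,h)[1]]).round(4).tolist() for h in (.012,.075)])
p=np.load("top0.npz")["p"]
a=cv2.resize(p[145:240,210:340],None,fx=6,fy=6,interpolation=cv2.INTER_CUBIC)
cv2.imwrite("pics/man.png",a[:,:,::-1])
b=cv2.resize(p[165:245,70:165],None,fx=4,fy=4,interpolation=cv2.INTER_CUBIC)
d=cv2.resize(p[210:290,335:430],None,fx=4,fy=4,interpolation=cv2.INTER_CUBIC)
cv2.imwrite("pics/tp.png",np.hstack([b,d])[:,:,::-1])
E
```

```text
top [305.7 169.3] [ 28  27 528] [[0.6841, -0.1028, 0.0342], [0.6669, -0.0982, 0.0322]]
top [272. 176.] [ 27  27 536] [[0.667, -0.0155, 0.0342], [0.6508, -0.0159, 0.0323]]
top [238.3 182.9] [ 27  27 542] [[0.6497, 0.0716, 0.0342], [0.6345, 0.0661, 0.0322]]
top [369.7 181.2] [ 20  20 252] [[0.6486, -0.2658, 0.0229], [0.6334, -0.2517, 0.0216]]
top [417.6 220.1] [ 29  28 540] [[0.548, -0.3841, 0.0351], [0.5387, -0.3631, 0.033]]
top [252.1 264.8] [ 21  21 345] [[0.4388, 0.0355, 0.0249], [0.4358, 0.0321, 0.0234]]
top [202.2 273.4] [ 29  29 574] [[0.4189, 0.1599, 0.0347], [0.4171, 0.1492, 0.0326]]
top [154.  302.3] [ 30  30 601] [[0.3495, 0.2772, 0.0352], [0.3518, 0.2598, 0.0331]]
side [439.6  33.9] [  33   68 1014] [[0.0636, -2.1428, 0.5323], [0.0946, -1.8681, 0.4812]]
side [472.6  77.3] [ 14  31 209] [[-0.1025, -1.265, 0.1372], [-0.0555, -1.0745, 0.124]]
side [205.1 131.4] [  54   58 1345] [[0.8803, -0.4649, 0.1427], [0.8329, -0.3513, 0.129]]
side [155.2 174.3] [  66   53 1348] [[0.96, -0.1976, 0.1027], [0.905, -0.1096, 0.0928]]
side [307.7 159.8] [ 23  13 200] [[0.5426, -0.3751, 0.0319], [0.5277, -0.2701, 0.0289]]
side [266.7 173.5] [ 18  17 223] [[0.6449, -0.2685, 0.0354], [0.6201, -0.1737, 0.032]]
side [237.3 215.3] [  37   70 1709] [[0.6696, -0.0735, 0.0978], [0.6425, 0.0025, 0.0884]]
side [322.6 255.6] [ 24  27 504] [[0.4363, 0.0311, 0.0351], [0.4315, 0.0971, 0.0318]]
side [322.6 303.8] [ 36  30 681] [[0.416, 0.1664, 0.0318], [0.4132, 0.2194, 0.0288]]
side [351.6 362.6] [  41   39 1011] [[0.3474, 0.2823, 0.0323], [0.3512, 0.3242, 0.0292]]
```

View pics/man.png

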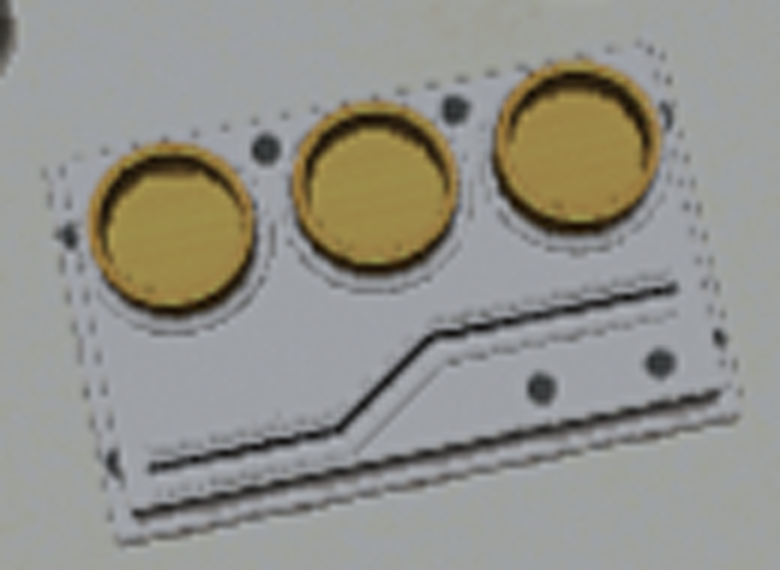

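View pics/tp.png

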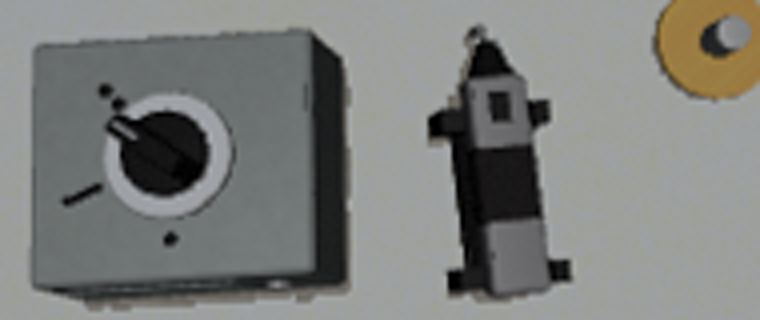

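The selector now points at the two dots (flush), so each change is counter-clockwise. The dot is at (170,238) and the bar at (82,195) in the crop. The channel jogs from lower left to upper right. I'll go to the right-hand cover and look with the wrist camera.

Call:
{"method": "drive_tool", "body": {
  "steps": [
    [1, 0, 0, 0, 0.0745],
    [1, 0, 0, 0, 0.0745],
    [1, 0.8, -0.5, 0, 0],
    [1, 0.8, -0.5, 0, 0],
    [1, 0.8, -0.5, 0, 0],
    [1, 0.8, -0.5, 0, 0],
    [1, 0.8, -0.5, 0, 0],
    [1, 0.8, -0.5, 0, 0]
  ]
}}

```text
time: 0.9
tcp_pos: [0.3436, -0.5112, 0.2221]
eef_rot: [-0.0, 1.0, -0.0, -0.0]
wrist_force: [-0.5, -0.6, -0.6]
gripper_width: 0.996
finger_force: 0.0
```

Call:
{"method": "drive_tool", "body": {
  "steps": [
    [1, 0.8, -0.5, 0, 0],
    [1, 0.8, -0.5, 0, 0],
    [1, 0.8, -0.5, 0, 0],
    [1, 0.8, -0.5, 0, 0],
    [1, 0.8, -0.5, 0, 0],
    [1, 0.8, -0.5, 0, 0],
    [1, 0, 0, 0, 0],
    [1, 0, 0, 0, 0]
  ]
}}

```text
time: 1.7
tcp_pos: [0.5353, -0.3911, 0.2217]
eef_rot: [-0.0, 1.0, 0.001, -0.001]
wrist_force: [-0.2, -1.7, 0.3]
gripper_width: 0.997
finger_force: 0.0
```

Run:
```python
from h import *
c=get_calibration("wrist");s=manip.get_state();p,d=camera("wrist"); np.savez("w1.npz",p=p,d=d,**c)
cv2.imwrite("pics/w1.png",p[:,:,::-1])
print(c,-c["R"].T@c["t"],s["tcp_pos"],s["eef_rot"],manip.hold_point_z)
m=yellow(p);num,l,st,ce=cv2.connectedComponentsWithStats(m)
for i in range(1,num):
    if st[i,4]>300: print(ce[i].round(1),st[i,2:5],rim_circle(c,(l==i).astype(np.uint8),.012,wray))
```

```text
{'K': array([[325.1922621 ,   0.        , 285.51043963],
       [  0.        , 325.1922621 , 208.45392143],
       [  0.        ,   0.        ,   1.        ]]), 'R': array([[ 3.66087582e-03, -9.99993039e-01, -7.21632334e-04],
       [-9.69644256e-01, -3.72620618e-03,  2.44491580e-01],
       [-2.44492567e-01, -1.95326664e-04, -9.69651147e-01]]), 't': array([-0.39256424,  0.48846421,  0.5197886 ])} [ 0.60215809 -0.39063986  0.38430494] [ 0.53526793 -0.39113825  0.22169686] [-4.25959358e-04  9.99998952e-01  1.25505714e-03 -5.82181442e-04] 0.0187
[33.4 97.1] [  69   75 3180] (array([ 0.66419223, -0.02394476]), np.float64(0.061714931419264596))
[178.8  94.1] [ 40  41 948] (array([ 0.6454331 , -0.26628939]), np.float64(0.021783804147311434))
[281.1 188.4] [  62   42 1428] (array([ 0.53597467, -0.38511138]), np.float64(0.02602623706935145))
[116.2 266.8] [ 25  51 607] (array([ 0.42124186, -0.16636567]), np.float64(0.02947928270627313))
[454.8 266.6] [ 25  51 603] (array([ 0.42245976, -0.61523858]), np.float64(0.029634736484943833))
[403.2 311. ] [ 277   35 2728] (array([ 0.44766176, -0.5689398 ]), np.float64(0.15820603701909725))
```

View pics/w1.png

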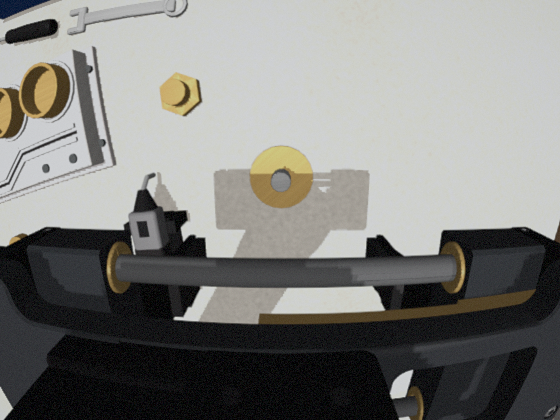

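The wrist view shows the cover at (281,178), half in the gripper's shadow, with its grip top at (281,181). I'll loosen the brass threshold and cast both shapes.

```bash
cat >> h.py <<'E'
def yel2(p):
    h=cv2.cvtColor(p,cv2.COLOR_RGB2HSV); return cv2.morphologyEx(cv2.inRange(h,(10,80,40),(36,255,255)),cv2.MORPH_CLOSE,np.ones((3,3)))
def wcover(near,z=.012,img=None):
    "wrist look: brass disc whose centre is nearest to `near`; also grip top at z+.034"
    c=get_calibration("wrist");p,d=camera("wrist"); np.savez("wl.npz",p=p,d=d,**c)
    if img: cv2.imwrite(img,p[:,:,::-1])
    return wfit(c,p,near,z)
def wfit(c,p,near,z):
    m=yel2(p);num,l,st,ce=cv2.connectedComponentsWithStats(m); best=None
    for i in range(1,num):
        if st[i,4]>300:
            q,r=rim_circle(c,(l==i).astype(np.uint8),z,wray); e=np.hypot(*(q-near))
            if best is None or e<best[0]: best=(e,q,r,l==i)
    g=best[3].astype(np.uint8); k=max(cv2.findContours(g,0,1)[0],key=cv2.contourArea)
    f=cv2.drawContours(g*0,[k],-1,1,-1); hole=(f>0)&(g==0)
    n2,l2,s2,c2=cv2.connectedComponentsWithStats(hole.astype(np.uint8))
    # side + top of grip: report grip by grey pixels nearest expected
    gt=None
    if n2>1: 
        j=1+np.argmax(s2[1:,4]); gt=(c2[j].round(1),s2[j])
    return best[1].round(4),best[2].round(4),gt
E
python3 - <<'E'
from h import *
z=np.load("w1.npz");c={k:z[k] for k in"KRt"}
print(wfit(c,z["p"],(.548,-.384),.012), onz(c,281,181,.046,wray))
print("proj disc",wproj(c,(.545,-.384,.012)))
E
```

```text
(array([ 0.5457, -0.3852]), np.float64(0.0358), (array([280.6, 180.2]), array([271, 169,  20,  23, 373], dtype=int32))) [ 0.54665296 -0.38584918  0.046     ]
proj disc [279.82139746 177.65269965]
```

Call:
{"method": "drive_tool", "body": {
  "steps": [
    [1, 0.27, -0.14, 0, 0],
    [1, 0, 0, 1, 0],
    [1, 0, 0, 1, 0],
    [1, 0, 0, 1, 0],
    [1, 0, 0, 1, 0],
    [1, 0, 0, 0.8, 0],
    [1, 0, 0, 0.32, 0],
    [1, 0, 0, 0, 0]
  ],
  "force": 30
}}

```text
time: 2.55
tcp_pos: [0.5439, -0.3865, 0.0157]
eef_rot: [-0.001, 1.0, -0.001, -0.002]
wrist_force: [0.0, -0.4, -0.6]
gripper_width: 1.0
finger_force: 0.0
```

Call:
{"method": "drive_tool", "body": {
  "steps": [
    [-1, 0, 0, 0, 0],
    [-1, 0, 0, 0, 0],
    [-1, 0, 0, 0, 0],
    [-1, 0, 0, 0, 0],
    [-1, 0, 0, 0, 0],
    [-1, 0, 0, 0, 0],
    [-1, 0, 0, 0, 0],
    [-1, 0, 0, 0, 0]
  ],
  "force": 30
}}

```text
time: 3.35
tcp_pos: [0.5454, -0.3868, 0.0177]
eef_rot: [0.0, 1.0, -0.0, -0.0]
wrist_force: [-0.4, -0.4, -0.2]
gripper_width: 0.354
finger_force: 0.0
```

Call:
{"method": "drive_tool", "body": {
  "steps": [
    [-1, 0, 0, 0, 0],
    [-1, 0, 0, 0, 0],
    [-1, 0, 0, 0, 0],
    [-1, 0, 0, 0, 0],
    [-1, 0, 0, 0, 0]
  ]
}}

```text
time: 3.85
tcp_pos: [0.5454, -0.3865, 0.0176]
eef_rot: [-0.0, 1.0, -0.0, -0.0]
wrist_force: [-0.3, 0.2, -0.2]
gripper_width: 0.243
finger_force: 30.0
```

Call:
{"method": "drive_tool", "body": {
  "steps": [
    [-1, 0, 0, -0.4, 0],
    [-1, 0, 0, -0.8, 0],
    [-1, 0, 0, -0.8, 0],
    [-1, 0, 0, -0.8, 0],
    [-1, 0, 0, -0.8, 0],
    [-1, 0, 0, -0.8, 0],
    [-1, 0, 0, 0, 0]
  ]
}}

```text
time: 4.55
tcp_pos: [0.548, -0.3888, 0.2008]
eef_rot: [0.003, 1.0, -0.0, 0.004]
wrist_force: [1.3, -0.5, -2.0]
gripper_width: 0.241
finger_force: 30.0
```

Run:
```python
from h import *
c=get_calibration("wrist");p,d=camera("wrist"); np.savez("w2.npz",p=p,d=d,**c)
cv2.imwrite("pics/w2.png",p[:,:,::-1]); s=manip.get_state(); print(s["tcp_pos"],s["gripper_width"],s["finger_force"])
```

```text
[ 0.54681362 -0.38798672  0.1975543 ] 0.24222625309377965 29.999421425163746
```

View pics/w2.png

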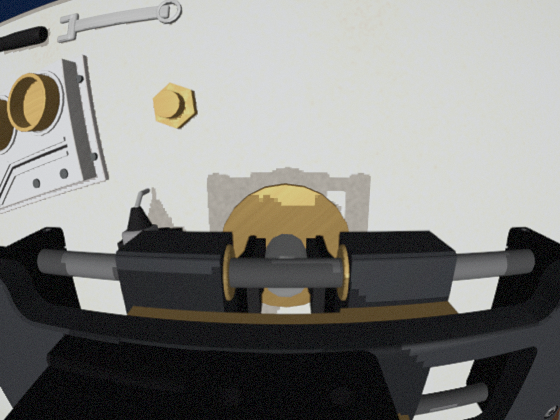

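The cover is firmly held at opening 0.24. I'll move to a viewpoint over the ports.

Call:
{"method": "drive_tool", "body": {
  "steps": [
    [-1, 0.12, -0.85, 0, 0],
    [-1, 0.12, -0.85, 0, 0],
    [-1, 0.12, -0.85, 0, 0],
    [-1, 0.12, -0.85, 0, 0],
    [-1, 0.12, -0.85, 0, 0],
    [-1, 0.12, -0.85, 0, 0],
    [-1, 0.12, -0.85, 0, 0],
    [-1, 0.12, -0.85, 0, 0]
  ]
}}

```text
time: 5.4
tcp_pos: [0.5828, -0.1136, 0.192]
eef_rot: [-0.0, 1.0, -0.0, -0.001]
wrist_force: [0.8, -1.1, -2.1]
gripper_width: 0.243
finger_force: 30.0
```

Call:
{"method": "drive_tool", "body": {
  "steps": [
    [-1, 0.12, -0.85, 0, 0],
    [-1, 0.12, -0.85, 0, 0],
    [-1, 0.12, -0.85, 0, 0],
    [-1, 0, 0, 0, 0],
    [-1, 0, 0, 0, 0],
    [-1, 0, 0, 0, 0]
  ]
}}

```text
time: 6.0
tcp_pos: [0.5976, -0.0145, 0.1926]
eef_rot: [0.001, 1.0, -0.001, -0.001]
wrist_force: [-0.6, -1.1, -1.7]
gripper_width: 0.244
finger_force: 30.0
```

Run:
```python
from h import *
c=get_calibration("wrist");p,d=camera("wrist"); np.savez("w3.npz",p=p,d=d,**c)
cv2.imwrite("pics/w3.png",p[:,:,::-1]); s=manip.get_state(); print(s["tcp_pos"],s["gripper_width"],s["finger_force"])
m=yel2(p);num,l,st,ce=cv2.connectedComponentsWithStats(m)
for i in range(1,num):
    if st[i,4]>300: print(ce[i].round(1),st[i,2:5],rim_circle(c,(l==i).astype(np.uint8),.075,wray))
z=np.load("w2.npz");c2={k:z[k] for k in"KRt"}
print(onz(c2,285,186,.192,wray)-[.5468,-.388,0], "expect .037")
```

```text
[ 0.5977586  -0.01485682  0.19281257] 0.24611460279849626 29.999304609373212
[527.3  17.7] [  71   42 2472] (array([ 0.81092249, -0.27741019]), np.float64(0.04622904553995169))
[378.  127.7] [  76   75 4407] (array([ 0.66664243, -0.09643574]), np.float64(0.03367206680340947))
[286.3 191.5] [  128   195 11192] (array([ 0.58372193, -0.01462074]), np.float64(0.06539254369232843))
[197.6 163.2] [  75   75 4354] (array([0.63463333, 0.064453  ]), np.float64(0.03369191654799468))
[491.9 153.2] [  41   42 1230] (array([ 0.6500458 , -0.22090707]), np.float64(0.02289542130532852))
[300.6 312.4] [ 331   37 4604] (array([ 0.35269109, -0.02389592]), np.float64(0.16106094517125738))
[ 3.73099492e-02 -1.82348877e-04  1.92000000e-01] expect .037
```

View pics/w3.png

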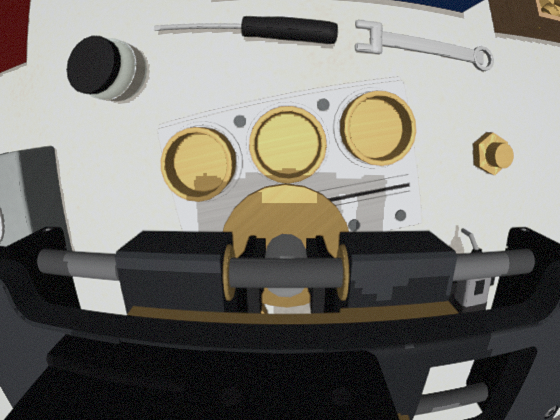

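Port fits from the two views agree to within about 1.5 mm: a (.6346,.0653), b (.6507,-.0158), c (.6668,-.0973). I'll move above port c.

Call:
{"method": "drive_tool", "body": {
  "steps": [
    [-1, 0.5, 0.5, 0, 0],
    [-1, 0.5, 0.5, 0, 0],
    [-1, 0.5, 0.5, 0, 0],
    [-1, 0.23, 0.5, 0, 0],
    [-1, 0, 0.06, 1, 0],
    [-1, 0, 0, 1, 0],
    [-1, 0, 0, 0.2, 0],
    [-1, 0, 0, 0, 0]
  ]
}}

```text
time: 6.85
tcp_pos: [0.6659, -0.0963, 0.1038]
eef_rot: [-0.0, 1.0, -0.001, -0.002]
wrist_force: [-0.1, 0.7, -1.9]
gripper_width: 0.245
finger_force: 30.0
```

Call:
{"method": "drive_tool", "body": {
  "steps": [
    [-1, 0, 0, 0, 0],
    [-1, 0, 0, 0, 0]
  ]
}}

```text
time: 7.05
tcp_pos: [0.6693, -0.0954, 0.1086]
eef_rot: [0.0, 1.0, -0.0, 0.002]
wrist_force: [-0.1, 0.5, -1.7]
gripper_width: 0.245
finger_force: 30.0
```

Run:
```python
from h import *
from scipy.spatial.transform import Rotation as R
P=[]
for i in range(3):
    s=manip.get_state();c=get_calibration("wrist");p,d=camera("wrist");P.append(np.r_[s["tcp_pos"],s["eef_rot"]])
print(np.round(P,4)); np.savez("w4.npz",p=p,d=d,**c)
m=yel2(p);num,l,st,ce=cv2.connectedComponentsWithStats(m)
for i in range(1,num):
    if st[i,4]>600: print(ce[i].round(1),st[i,2:5],rim_circle(c,(l==i).astype(np.uint8),.075,wray))
```

```text
[[ 6.693e-01 -9.540e-02  1.086e-01  4.000e-04  1.000e+00 -2.000e-04
   2.200e-03]
 [ 6.691e-01 -9.530e-02  1.084e-01  4.000e-04  1.000e+00 -1.000e-04
   2.100e-03]
 [ 6.688e-01 -9.530e-02  1.081e-01  4.000e-04  1.000e+00 -1.000e-04
   1.800e-03]]
[522.4  36.9] [  84   74 5143] (array([ 0.82280063, -0.27262272]), np.float64(0.042530549569410735))
[285.8 224.1] [ 128  120 6720] (array([ 0.65444816, -0.0950018 ]), np.float64(0.03974632220281539))
[176.1 220.6] [  91   38 1754] (array([ 0.66761102, -0.02047145]), np.float64(0.023075439352196584))
[467.4 231.6] [  52   49 1912] (array([ 0.66863395, -0.22580804]), np.float64(0.02068621223628901))
[ 90.7 239.7] [  59   30 1288] (array([0.66091835, 0.04891466]), np.float64(0.019077140887841487))
[ 95.3 292.3] [  48   35 1212] (array([0.61803833, 0.05288792]), np.float64(0.01996661796754289))
[285.3 298.6] [ 50  19 612] (array([ 0.62683602, -0.094862  ]), np.float64(0.012921842029937625))
[302.1 314.6] [ 329   24 3903] (array([ 0.59699115, -0.1005173 ]), np.float64(0.07193840557793775))
```

Call:
{"method": "drive_tool", "body": {
  "steps": [
    [-1, -0.04, 0.04, 0, 0],
    [-1, 0, 0, 0.2, 0],
    [-1, 0, 0, 0, 0],
    [-1, 0, 0, 0, 0],
    [-1, 0, 0, 0, 0]
  ]
}}

```text
time: 7.7
tcp_pos: [0.6659, -0.0968, 0.0976]
eef_rot: [-0.0, 1.0, -0.0, -0.0]
wrist_force: [-0.1, 0.7, -2.2]
gripper_width: 0.247
finger_force: 30.0
```

Call:
{"method": "drive_tool", "body": {
  "steps": [
    [-1, 0, 0, 0.1, 0],
    [-1, 0, 0, 0.1, 0],
    [-1, 0, 0, 0.1, 0],
    [-1, 0, 0, 0, 0],
    [-1, 0, 0, 0, 0],
    [-1, 0, 0, 0, 0]
  ]
}}

```text
time: 8.3
tcp_pos: [0.6659, -0.0969, 0.0866]
eef_rot: [0.0, 1.0, -0.0, 0.0]
wrist_force: [-3.9, 0.3, 6.7]
gripper_width: 0.239
finger_force: 30.0
```

Contact came at the expected seated height, so I'll release and lift.

Call:
{"method": "drive_tool", "body": {
  "steps": [
    [0.2, 0, 0, 0, 0],
    [0.2, 0, 0, 0, 0],
    [0.2, 0, 0, 0, 0],
    [0.2, 0, 0, 0, 0],
    [0.2, 0, 0, 0, 0],
    [0.2, 0, 0, -0.4, 0],
    [0.2, 0, 0, -0.8, 0],
    [0.2, 0, 0, -0.8, 0]
  ]
}}

```text
time: 9.1
tcp_pos: [0.6657, -0.0968, 0.1673]
eef_rot: [-0.0, 1.0, -0.0, -0.0]
wrist_force: [0.9, -0.7, -0.1]
gripper_width: 0.6
finger_force: 0.0
```

Call:
{"method": "drive_tool", "body": {
  "steps": [
    [0.5, -0.8, -0.3, -1, 0],
    [0.8, -0.8, -0.3, -0.5, 0],
    [1, -0.8, -0.3, 0, 0],
    [1, 0, 0, 0, 0],
    [1, 0, 0, 0, 0]
  ]
}}

```text
time: 9.6
tcp_pos: [0.5717, -0.0615, 0.2253]
eef_rot: [0.001, 1.0, 0.0, 0.001]
wrist_force: [-0.1, 0.2, -0.1]
gripper_width: 0.952
finger_force: 0.0
```

```bash
cat >> h.py <<'E'
def ports(img=None,zs=(.075,.081)):
    c=get_calibration("wrist");p,d=camera("wrist"); np.savez("wl.npz",p=p,d=d,**c)
    if img: cv2.imwrite(img,p[:,:,::-1])
    print(manip.get_state()["tcp_pos"].round(4))
    m=yel2(p);num,l,st,ce=cv2.connectedComponentsWithStats(m)
    for i in range(1,num):
        if st[i,4]>600 and st[i,1]<260:
            mm=(l==i).astype(np.uint8); print(ce[i].round(1),st[i,:].tolist(),[np.r_[rim_circle(c,mm,z,wray)].round(4).tolist() if 0 else [x.round(4).tolist() for x in rim_circle(c,mm,z,wray)] for z in zs])
E
python3 -c "
from h import *
ports('pics/w5.png')"
```

```text
[ 0.5722 -0.0619  0.2248]
[511.6  10.7] [449, 0, 111, 30, 2346] [[[0.8191, -0.3256], 0.0654], [[0.8156, -0.3206], 0.0641]]
[322.  100.5] [285, 63, 76, 75, 3949] [[[0.6671, -0.0971], 0.0365], [[0.6666, -0.0964], 0.0358]]
[239.3 117.3] [205, 84, 69, 68, 3663] [[[0.6502, -0.0166], 0.0328], [[0.65, -0.0175], 0.0322]]
[163.  136.8] [131, 105, 66, 65, 3387] [[[0.6341, 0.0627], 0.0344], [[0.6341, 0.0603], 0.0337]]
[448.5 129.1] [430, 109, 39, 41, 1164] [[[0.6454, -0.2316], 0.0217], [[0.6453, -0.2283], 0.0213]]
[122.8 267.2] [113, 242, 25, 52, 707] [[[0.4879, 0.1191], 0.0249], [[0.4908, 0.1156], 0.0244]]
[448.2 267.3] [434, 242, 25, 52, 700] [[[0.488, -0.242], 0.0252], [[0.4909, -0.2385], 0.0247]]
```

View pics/w5.png

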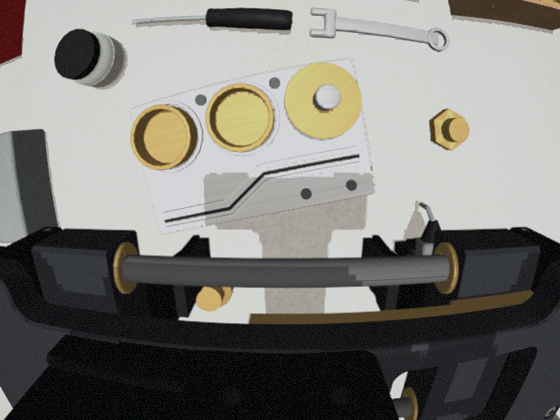

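The cover on port c sits centred and level at about (322,100). Next is the cover at (.418,.162).

Call:
{"method": "drive_tool", "body": {
  "steps": [
    [1, -0.5, -0.7, 0, 0],
    [1, -0.5, -0.7, 0, 0],
    [1, -0.5, -0.7, 0, 0],
    [1, -0.5, -0.7, 0, 0],
    [1, -0.5, -0.7, 0, 0],
    [1, -0.5, -0.7, 0, 0],
    [1, -0.5, -0.7, 0, 0],
    [1, -0.4, -0.7, 0, 0]
  ]
}}

```text
time: 10.45
tcp_pos: [0.4156, 0.1638, 0.2241]
eef_rot: [-0.0, 1.0, -0.0, 0.0]
wrist_force: [0.6, 0.1, -0.8]
gripper_width: 1.001
finger_force: 0.0
```

Call:
{"method": "drive_tool", "body": {
  "steps": [
    [1, 0, 0, 0, 0],
    [1, 0, 0, 0, 0],
    [1, 0, 0, 0, 0]
  ]
}}

```text
time: 10.75
tcp_pos: [0.4166, 0.1616, 0.2238]
eef_rot: [-0.0, 1.0, -0.001, -0.0]
wrist_force: [0.3, -0.3, 0.6]
gripper_width: 1.003
finger_force: 0.0
```

```bash
python3 -c "
from h import *
print(manip.get_state()['tcp_pos']);print(wcover((.4175,.162),img='pics/w6.png'));z=np.load('wl.npz')
r=wfit(z,z['p'],(.4175,.162),.012)
if r[2]: print(onz(z,*r[2][0],.043,wray))
print(wfit(z,z['p'],(.35,.28),.012))
"
```

```text
[0.41662096 0.16164678 0.22380487]
(array([0.4175, 0.1604]), np.float64(0.0359), (array([287. , 188.6]), array([278, 177,  19,  24, 376], dtype=int32)))
[0.41908548 0.16043479 0.043     ]
(array([0.3528, 0.2769]), np.float64(0.0307), None)
```

Call:
{"method": "drive_tool", "body": {
  "steps": [
    [1, 0.04, 0.03, 1, 0],
    [1, 0, 0, 1, 0],
    [1, 0, 0, 1, 0],
    [1, 0, 0, 1, 0],
    [1, 0, 0, 0.8, 0],
    [1, 0, 0, 0.36, 0],
    [1, 0, 0, 0, 0],
    [1, 0, 0, 0, 0]
  ],
  "force": 30
}}

```text
time: 11.6
tcp_pos: [0.4178, 0.161, 0.0175]
eef_rot: [-0.0, 1.0, -0.001, -0.0]
wrist_force: [1.1, -0.4, 1.6]
gripper_width: 1.0
finger_force: 0.0
```

Call:
{"method": "drive_tool", "body": {
  "steps": [
    [-1, 0, 0, 0, 0],
    [-1, 0, 0, 0, 0],
    [-1, 0, 0, 0, 0],
    [-1, 0, 0, 0, 0],
    [-1, 0, 0, 0, 0],
    [-1, 0, 0, 0, 0],
    [-1, 0, 0, 0, 0],
    [-1, 0, 0, 0, 0]
  ]
}}

```text
time: 12.4
tcp_pos: [0.4171, 0.1614, 0.0173]
eef_rot: [0.0, 1.0, -0.0, -0.0]
wrist_force: [1.4, -1.2, 0.4]
gripper_width: 0.352
finger_force: 0.0
```

Call:
{"method": "drive_tool", "body": {
  "steps": [
    [-1, 0, 0, 0, 0],
    [-1, 0, 0, 0, 0],
    [-1, 0, 0, 0, 0],
    [-1, 0, 0, 0, 0]
  ]
}}

```text
time: 12.8
tcp_pos: [0.4171, 0.1611, 0.0173]
eef_rot: [0.0, 1.0, -0.0, -0.0]
wrist_force: [0.6, -0.2, 0.2]
gripper_width: 0.248
finger_force: 30.0
```

Call:
{"method": "drive_tool", "body": {
  "steps": [
    [-1, 0, 0, -0.4, 0],
    [-1, 0, 0, -0.8, 0],
    [-1, 0, 0, -0.8, 0],
    [-1, 0, 0, -0.8, 0],
    [-1, 0, 0, -0.8, 0],
    [-1, 0, 0, -0.8, 0],
    [-1, 0, 0, 0, 0],
    [-1, 0, 0, 0, 0]
  ]
}}

```text
time: 13.6
tcp_pos: [0.4169, 0.1614, 0.1929]
eef_rot: [0.0, 1.0, -0.0, 0.0]
wrist_force: [-0.6, 0.2, -3.7]
gripper_width: 0.248
finger_force: 30.0
```

Call:
{"method": "drive_tool", "body": {
  "steps": [
    [-1, 0.73, 0.555, 0, 0],
    [-1, 0.73, 0.555, 0, 0],
    [-1, 0.73, 0.555, 0, 0],
    [-1, 0.73, 0.555, 0, 0],
    [-1, 0.73, 0.555, 0, 0],
    [-1, 0.73, 0.555, 0, 0],
    [-1, 0.73, 0.555, 0, 0],
    [-1, 0.73, 0.555, 0, 0]
  ]
}}

```text
time: 14.4
tcp_pos: [0.6503, -0.0171, 0.1898]
eef_rot: [-0.0, 1.0, 0.0, -0.003]
wrist_force: [0.5, 0.6, -2.4]
gripper_width: 0.245
finger_force: 30.0
```

Call:
{"method": "drive_tool", "body": {
  "steps": [
    [-1, 0, 0, 0.8, 0],
    [-1, 0, 0, 0.8, 0],
    [-1, 0, 0, 0.5, 0],
    [-1, 0, 0, 0, 0],
    [-1, 0, 0, 0, 0],
    [-1, 0, 0, 0, 0],
    [-1, 0, 0, 0, 0],
    [-1, 0, 0, 0, 0]
  ]
}}

```text
time: 15.2
tcp_pos: [0.6514, -0.0162, 0.1106]
eef_rot: [0.0, 1.0, -0.0, 0.001]
wrist_force: [-0.2, -0.1, -2.3]
gripper_width: 0.241
finger_force: 30.0
```

Call:
{"method": "drive_tool", "body": {
  "steps": [
    [-1, -0.02, 0, 0.2, 0],
    [-1, 0, 0, 0.1, 0],
    [-1, 0, 0, 0.1, 0],
    [-1, 0, 0, 0.1, 0],
    [-1, 0, 0, 0.1, 0],
    [-1, 0, 0, 0, 0],
    [-1, 0, 0, 0, 0],
    [-1, 0, 0, 0, 0]
  ]
}}

```text
time: 16.0
tcp_pos: [0.6499, -0.0163, 0.0863]
eef_rot: [0.0, 1.0, -0.0, 0.0]
wrist_force: [-4.0, 0.0, 5.4]
gripper_width: 0.245
finger_force: 30.0
```

Call:
{"method": "drive_tool", "body": {
  "steps": [
    [0.2, 0, 0, 0, 0],
    [0.2, 0, 0, 0, 0],
    [0.2, 0, 0, 0, 0],
    [0.2, 0, 0, 0, 0],
    [0.2, 0, 0, 0, 0],
    [0.2, 0, 0, -0.4, 0],
    [0.2, 0, 0, -0.8, 0],
    [0.2, 0, 0, -0.8, 0]
  ]
}}

```text
time: 16.8
tcp_pos: [0.6497, -0.0162, 0.1669]
eef_rot: [-0.0, 1.0, -0.0, -0.0]
wrist_force: [0.8, -0.7, -0.3]
gripper_width: 0.599
finger_force: 0.0
```

Call:
{"method": "drive_tool", "body": {
  "steps": [
    [0.5, -0.8, 0.3, -1, 0],
    [0.8, -0.8, 0.3, -0.5, 0],
    [1, -0.8, 0.3, 0, 0],
    [1, 0, 0, 0, 0],
    [1, 0, 0, 0, 0]
  ]
}}

```text
time: 17.3
tcp_pos: [0.5557, -0.052, 0.2248]
eef_rot: [0.001, 1.0, -0.001, 0.001]
wrist_force: [0.6, 0.4, 0.5]
gripper_width: 0.953
finger_force: 0.0
```

```bash
python3 -c "
from h import *
ports('pics/w7.png')"
```

```text
[ 0.5562 -0.0513  0.2243]
[520.    6.7] [456, 0, 104, 21, 1276] [[[0.8188, -0.3192], 0.0631], [[0.815, -0.314], 0.0619]]
[331.5  84.6] [295, 47, 76, 75, 3853] [[[0.6673, -0.0969], 0.0366], [[0.6664, -0.0961], 0.0359]]
[247.9 100.9] [210, 63, 76, 76, 3977] [[[0.6506, -0.015], 0.0365], [[0.6501, -0.0157], 0.0358]]
[170.4 121. ] [138, 88, 67, 66, 3459] [[[0.6337, 0.0634], 0.0342], [[0.6335, 0.0612], 0.0336]]
[455.3 116.8] [437, 97, 39, 41, 1152] [[[0.6429, -0.23], 0.0219], [[0.6425, -0.2265], 0.0215]]
[122.8 267.3] [113, 242, 25, 52, 701] [[[0.4723, 0.1285], 0.0249], [[0.4752, 0.1251], 0.0244]]
[448.4 267.3] [434, 242, 26, 52, 709] [[[0.472, -0.2325], 0.025], [[0.4749, -0.229], 0.0245]]
```

View pics/w7.png

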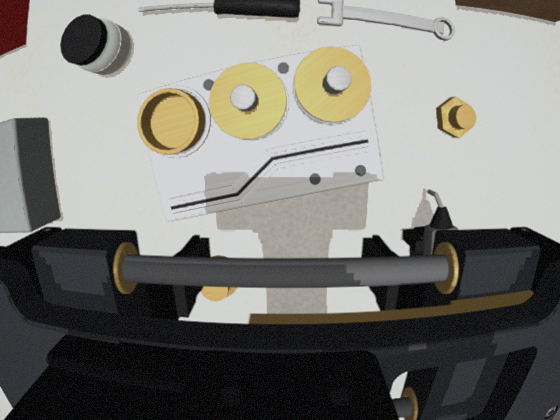

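Call:
{"method": "drive_tool", "body": {
  "steps": [
    [1, -0.7, -0.95, 0, 0],
    [1, -0.7, -0.95, 0, 0],
    [1, -0.7, -0.95, 0, 0],
    [1, -0.7, -0.95, 0, 0],
    [1, -0.7, -0.95, 0, 0],
    [1, -0.7, -0.95, 0, 0],
    [1, -0.7, -0.95, 0, 0],
    [1, -0.1, -0.95, 0, 0]
  ]
}}

```text
time: 18.15
tcp_pos: [0.3529, 0.2554, 0.2238]
eef_rot: [0.001, 1.0, 0.002, 0.001]
wrist_force: [1.6, -0.1, 0.3]
gripper_width: 0.999
finger_force: 0.0
```

Call:
{"method": "drive_tool", "body": {
  "steps": [
    [1, 0, 0, 0, 0],
    [1, 0, 0, 0, 0],
    [1, 0, 0, 0, 0]
  ]
}}

```text
time: 18.45
tcp_pos: [0.356, 0.2521, 0.2233]
eef_rot: [-0.0, 1.0, -0.0, -0.0]
wrist_force: [-0.4, -1.1, -0.1]
gripper_width: 1.001
finger_force: 0.0
```

```bash
python3 -c "
from h import *
print(manip.get_state()['tcp_pos']);print(wcover((.3495,.277),img='pics/w8.png'));z=np.load('wl.npz')
r=wfit(z,z['p'],(.3495,.277),.012)
if r[2]: print(onz(z,*r[2][0],.043,wray))
"
```

```text
[0.35601161 0.25207514 0.22331223]
(array([0.3482, 0.2777]), np.float64(0.0359), (array([262.7, 196.2]), array([253, 185,  20,  23, 385], dtype=int32)))
[0.35013415 0.27709593 0.043     ]
```

Covers on b and c are both seated and level. The third cover is at (.349,.2775).

Call:
{"method": "drive_tool", "body": {
  "steps": [
    [1, -0.18, -0.635, 0.5, 0],
    [1, 0, 0, 1, 0],
    [1, 0, 0, 1, 0],
    [1, 0, 0, 1, 0],
    [1, 0, 0, 1, 0],
    [1, 0, 0, 0.5, 0],
    [1, 0, 0, 0.15, 0],
    [1, 0, 0, 0, 0]
  ],
  "force": 30
}}

```text
time: 19.3
tcp_pos: [0.3483, 0.2772, 0.0168]
eef_rot: [0.0, 1.0, -0.001, -0.001]
wrist_force: [-0.3, 0.4, 0.4]
gripper_width: 1.004
finger_force: 0.0
```

Call:
{"method": "drive_tool", "body": {
  "steps": [
    [-1, 0, 0, 0, 0],
    [-1, 0, 0, 0, 0],
    [-1, 0, 0, 0, 0],
    [-1, 0, 0, 0, 0],
    [-1, 0, 0, 0, 0],
    [-1, 0, 0, 0, 0],
    [-1, 0, 0, 0, 0],
    [-1, 0, 0, 0, 0]
  ]
}}

```text
time: 20.1
tcp_pos: [0.3483, 0.2778, 0.0173]
eef_rot: [0.0, 1.0, -0.0, -0.0]
wrist_force: [-0.9, 0.4, 0.1]
gripper_width: 0.356
finger_force: 0.0
```

Call:
{"method": "drive_tool", "body": {
  "steps": [
    [-1, 0, 0, 0, 0],
    [-1, 0, 0, 0, 0],
    [-1, 0, 0, 0, 0],
    [-1, 0, 0, 0, 0]
  ]
}}

```text
time: 20.5
tcp_pos: [0.3483, 0.2778, 0.0173]
eef_rot: [0.0, 1.0, -0.0, -0.0]
wrist_force: [0.3, -0.3, -0.2]
gripper_width: 0.243
finger_force: 30.0
```

Call:
{"method": "drive_tool", "body": {
  "steps": [
    [-1, 0, 0, -0.4, 0],
    [-1, 0, 0, -0.8, 0],
    [-1, 0, 0, -0.8, 0],
    [-1, 0, 0, -0.8, 0],
    [-1, 0, 0, -0.8, 0],
    [-1, 0, 0, -0.8, 0],
    [-1, 0, 0, 0, 0],
    [-1, 0, 0, 0, 0]
  ]
}}

```text
time: 21.3
tcp_pos: [0.3484, 0.2776, 0.1932]
eef_rot: [0.0, 1.0, -0.0, 0.0]
wrist_force: [-1.2, 0.3, -2.3]
gripper_width: 0.248
finger_force: 30.0
```

Call:
{"method": "drive_tool", "body": {
  "steps": [
    [-1, 0.715, 0.533, 0, 0],
    [-1, 0.715, 0.533, 0, 0],
    [-1, 0.715, 0.533, 0, 0],
    [-1, 0.715, 0.533, 0, 0],
    [-1, 0.715, 0.533, 0, 0],
    [-1, 0.715, 0.533, 0, 0],
    [-1, 0.715, 0.533, 0, 0],
    [-1, 0.715, 0.533, 0, 0]
  ]
}}

```text
time: 22.1
tcp_pos: [0.5768, 0.1062, 0.1903]
eef_rot: [0.0, 1.0, 0.0, -0.002]
wrist_force: [-0.1, 1.1, -1.1]
gripper_width: 0.245
finger_force: 30.0
```

Call:
{"method": "drive_tool", "body": {
  "steps": [
    [-1, 0.715, 0.533, 0, 0],
    [-1, 0.715, 0.533, 0, 0],
    [-1, 0, 0, 0.8, 0],
    [-1, 0, 0, 0.8, 0],
    [-1, 0, 0, 0.5, 0],
    [-1, 0, 0, 0, 0],
    [-1, 0, 0, 0, 0],
    [-1, 0, 0, 0, 0]
  ]
}}

```text
time: 22.9
tcp_pos: [0.6349, 0.0651, 0.1102]
eef_rot: [-0.0, 1.0, 0.0, 0.001]
wrist_force: [-0.4, 1.2, -1.3]
gripper_width: 0.248
finger_force: 30.0
```

Call:
{"method": "drive_tool", "body": {
  "steps": [
    [-1, 0, 0, 0, 0],
    [-1, 0, 0, 0, 0],
    [-1, 0, 0, 0, 0]
  ]
}}

```text
time: 23.2
tcp_pos: [0.6347, 0.0645, 0.1101]
eef_rot: [0.0, 1.0, -0.0, 0.001]
wrist_force: [-0.1, 0.3, -2.3]
gripper_width: 0.246
finger_force: 30.0
```

Call:
{"method": "drive_tool", "body": {
  "steps": [
    [-1, 0, 0, 0.2, 0],
    [-1, 0, 0, 0.1, 0],
    [-1, 0, 0, 0.1, 0],
    [-1, 0, 0, 0.1, 0],
    [-1, 0, 0, 0.1, 0],
    [-1, 0, 0, 0, 0],
    [-1, 0, 0, 0, 0],
    [-1, 0, 0, 0, 0]
  ]
}}

```text
time: 24.0
tcp_pos: [0.6342, 0.0645, 0.0863]
eef_rot: [0.0, 1.0, -0.0, -0.0]
wrist_force: [-3.5, -0.5, 5.4]
gripper_width: 0.241
finger_force: 30.0
```

Call:
{"method": "drive_tool", "body": {
  "steps": [
    [0.2, 0, 0, 0, 0],
    [0.2, 0, 0, 0, 0],
    [0.2, 0, 0, 0, 0],
    [0.2, 0, 0, 0, 0],
    [0.2, 0, 0, 0, 0],
    [0.2, 0, 0, -0.4, 0],
    [0.2, 0, 0, -0.8, 0],
    [0.2, 0, 0, -0.8, 0]
  ]
}}

```text
time: 24.8
tcp_pos: [0.6341, 0.0647, 0.1669]
eef_rot: [-0.0, 1.0, 0.0, -0.0]
wrist_force: [0.2, -0.5, 0.3]
gripper_width: 0.599
finger_force: 0.0
```

Call:
{"method": "drive_tool", "body": {
  "steps": [
    [0.5, -0.8, 0.3, -1, 0],
    [0.8, -0.8, 0.3, -0.5, 0],
    [1, -0.8, 0.3, 0, 0],
    [1, 0, 0, 0, 0],
    [1, 0, 0, 0, 0]
  ]
}}

```text
time: 25.3
tcp_pos: [0.5402, 0.0288, 0.2247]
eef_rot: [0.001, 1.0, -0.001, 0.001]
wrist_force: [0.7, -0.3, 0.1]
gripper_width: 0.956
finger_force: 0.0
```

Run:
```python
from h import *
ports('pics/w9.png')
p,d=camera("top"); c=get_calibration("top"); np.savez("top1.npz",p=p,d=d)
w=cv2.imread('pics/w9.png')[30:260,110:420]
w=cv2.resize(w,None,fx=2.4,fy=2.4,interpolation=cv2.INTER_CUBIC); cv2.imwrite('pics/w9c.png',w)
```

```text
[0.5406 0.0292 0.2243]
[535.    6.5] [501, 0, 59, 19, 755] [[[0.7943, -0.2748], 0.039], [[0.7907, -0.269], 0.0383]]
[407.7  75.5] [375, 39, 71, 71, 3282] [[[0.667, -0.0966], 0.0376], [[0.6658, -0.0942], 0.0369]]
[331.6  85.4] [295, 48, 77, 75, 3878] [[[0.651, -0.0164], 0.0366], [[0.6501, -0.0155], 0.0359]]
[247.9 101.5] [209, 64, 78, 75, 3981] [[[0.6345, 0.0657], 0.0366], [[0.634, 0.065], 0.0359]]
[504.5 111.6] [488, 93, 36, 38, 991] [[[0.6406, -0.2177], 0.0238], [[0.6399, -0.2129], 0.0233]]
[122.8 267.3] [113, 242, 25, 52, 702] [[[0.4568, 0.2089], 0.0249], [[0.4597, 0.2055], 0.0244]]
[448.2 267.3] [434, 242, 25, 52, 691] [[[0.4564, -0.1515], 0.025], [[0.4593, -0.148], 0.0245]]
```

View pics/w9c.png

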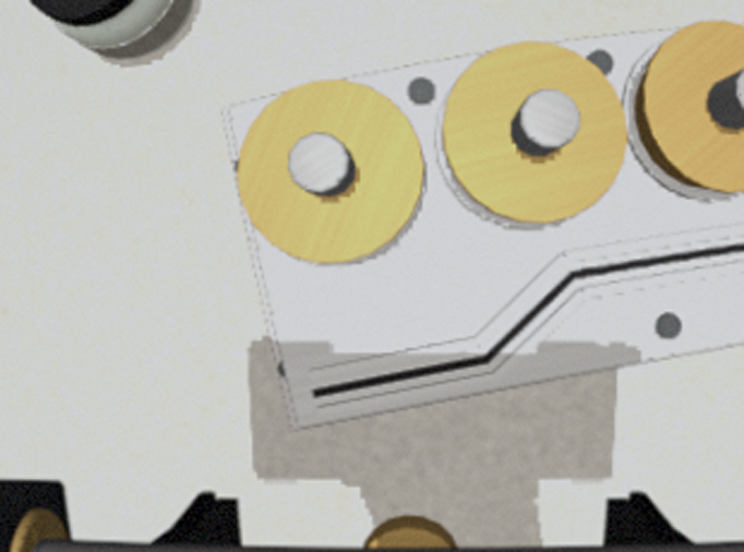

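All three covers are seated: a (.634,.065), b (.650,-.016), c (.666,-.096). The black line in the channel's middle is the joint line, so I'll extract its ends and corners and locate the selector and probe roughly.

```bash
cat > seam.py <<'E'
from h import *
def seam(p,c,f,roi,thr=70):
    g=cv2.cvtColor(p,cv2.COLOR_RGB2GRAY); m=(g<thr).astype(np.uint8)
    k=np.zeros_like(m); x0,y0,x1,y1=roi; k[y0:y1,x0:x1]=m[y0:y1,x0:x1]
    k=cv2.morphologyEx(k,cv2.MORPH_CLOSE,np.ones((3,3)))
    n,l,st,ce=cv2.connectedComponentsWithStats(k,connectivity=8)
    i=1+np.argmax(st[1:,2]); v,u=np.nonzero(l==i)
    P=np.array([onz(c,a,b,.045,f)[:2] for a,b in zip(u,v)])
    a=.195; Rm=np.array([[np.cos(a),np.sin(a)],[-np.sin(a),np.cos(a)]]); Q=P@Rm.T   # x',y'
    q=Q[np.argsort(-Q[:,1])]; L=q[0,1]; E=q[-1,1]
    lo=np.median(q[q[:,1]>L-.03,0]); hi=np.median(q[q[:,1]<E+.05,0])
    A=q[q[:,1]>L-.03]; la=np.polyfit(A[:,1],A[:,0],1); B=q[q[:,1]<E+.05]; lb=np.polyfit(B[:,1],B[:,0],1)
    M=q[(q[:,0]>lo+.008)&(q[:,0]<hi-.008)]; lm=np.polyfit(M[:,0],M[:,1],1) # y=lm(x)
    def cor(l): 
        y=(lm[0]*l[1]+lm[1])/(1-lm[0]*l[0]); return [np.polyval(l,y),y]
    C=np.array([[np.polyval(la,L),L],cor(la),cor(lb),[np.polyval(lb,E),E]])
    print(len(u),"slopes",la[0].round(3),lb[0].round(3)); print((C@Rm).round(4).tolist(), C.round(4).tolist())
E
python3 - <<'E'
from seam import *
z=np.load("top0.npz"); c=get_calibration("top")
seam(z["p"],c,ray,(232,190,325,224),100)
E
python3 - <<'E'
from seam import *
# w5: saved npz gone, wl now = w9
p=cv2.imread("pics/w7.png")[:,:,::-1].copy()
z=np.load("wl.npz"); 
# camera pose for w7 = same orientation, shifted by TCP difference
c={k:z[k] for k in"KRt"}; o=-c["R"].T@c["t"]+np.array([.5562-.5406,-.0513-.0292,0]); c["t"]=-c["R"]@o
seam(p,c,wray,(150,135,375,215),80)
z=np.load("w3.npz"); c={k:z[k] for k in"KRt"}
c=get_calibration("top"); 
for q in [(112,203),(91,213),(97,187)]: print(onz(c,*q,.089))
# probe: barrel top z=.068 
for q in [(515-380,290),(475-380,35),(498-380,100),(510-380,185)]: print(onz(c,335+q[0]/4,210+q[1]/4,.068))
t=np.load("top1.npz")["d"]; print(t[203,112],t[255,363])
E
```

```text
163 slopes 0.001 -0.007
[[0.5403, 0.0758], [0.555, 0.0012], [0.593, -0.0382], [0.6137, -0.1394]] [[0.5448, -0.0303], [0.5447, -0.1063], [0.5744, -0.1524], [0.5751, -0.2557]]
486 slopes 0.005 -0.003
[[0.5381, 0.0776], [0.5528, 0.0011], [0.5913, -0.0367], [0.6117, -0.1387]] [[0.5429, -0.0281], [0.5425, -0.1061], [0.5729, -0.1506], [0.5732, -0.2546]]
[0.58319679 0.36208488 0.089     ]
[0.55969874 0.41025317 0.089     ]
[0.6221956  0.39963387 0.089     ]
[ 0.39226329 -0.24064104  0.068     ]
[ 0.54350511 -0.22311287  0.068     ]
[ 0.50421765 -0.23528734  0.068     ]
[ 0.45363416 -0.24030368  0.068     ]
0.99133855 1.0281464
```

The seam is about (.539,.077) → (.554,.001) → (.592,-.0375) → (.6125,-.139). Next, the selector.

Call:
{"method": "drive_tool", "body": {
  "steps": [
    [1, 0, -0.9, 0, 0],
    [1, 0, -0.9, 0, 0],
    [1, 0, -0.9, 0, 0],
    [1, 0, -0.9, 0, 0],
    [1, 0, -0.9, 0, 0],
    [1, 0, -0.9, 0, 0],
    [1, 0, -0.9, 0, 0],
    [1, 0, -0.9, 0, 0]
  ]
}}

```text
time: 26.2
tcp_pos: [0.5403, 0.3196, 0.2227]
eef_rot: [-0.001, 1.0, 0.0, -0.001]
wrist_force: [0.5, 1.2, -0.1]
gripper_width: 1.0
finger_force: 0.0
```

Call:
{"method": "drive_tool", "body": {
  "steps": [
    [1, 0, -0.9, 0, 0],
    [1, 0, 0, 0, 0],
    [1, 0, 0, 0, 0],
    [1, 0, 0, 0, 0]
  ]
}}

```text
time: 26.6
tcp_pos: [0.5407, 0.3523, 0.2227]
eef_rot: [0.0, 1.0, -0.001, -0.0]
wrist_force: [0.3, -0.5, 0.0]
gripper_width: 0.996
finger_force: 0.0
```

Run:
```python
from h import *
c=get_calibration("wrist");s=manip.get_state();p,d=camera("wrist"); np.savez("w10.npz",p=p,d=d,**c); print(s["tcp_pos"])
u,v=wproj(c,(.583,.362,.1)); print(u,v); u0,v0=max(0,int(u)-90),max(0,int(v)-80)
w=cv2.resize(p[v0:v0+150,u0:u0+190],None,fx=4,fy=4,interpolation=cv2.INTER_CUBIC); print(u0,v0); cv2.imwrite("pics/w10.png",w[:,:,::-1])
```

```text
[0.54068978 0.35231285 0.22269707]
274.76178935041503 156.1273690870312
184 76
```

View pics/w10.png

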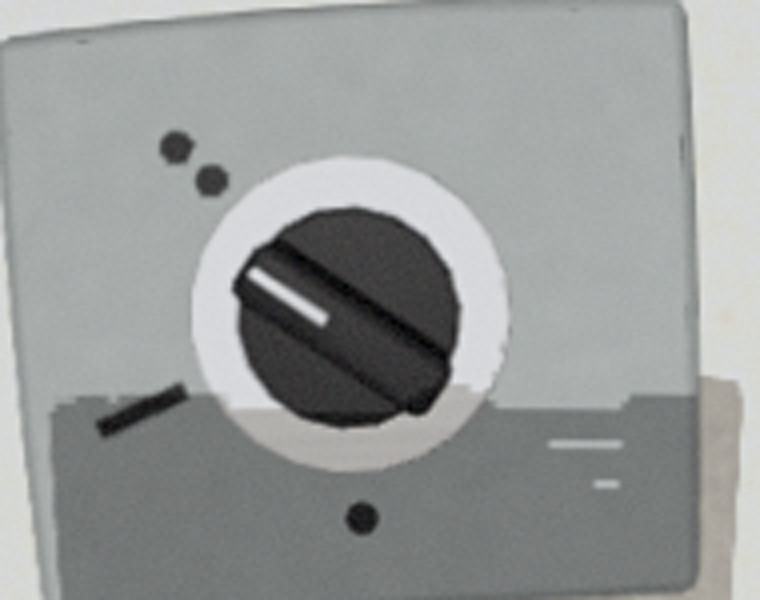

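The pointer lies between the bar and the two dots. In the crop the dot is at (362,518), the bar at (141,411) and the two dots at (194,163). I'll compute the angles and the axis.

Run:
```python
from h import *
c=np.load("w10.npz"); f=lambda x,y,z: onz(c,184+(x+.5)/4-.5,76+(y+.5)/4-.5,z,wray)
ring=f(350,314,.075); disc=f(349,317,.089)
h=.128
bar=(f(237,290,h)+f(283,238,h)+f(450,360,h)+f(420,416,h))/4
print("ring",ring,"disc",disc,"barmid",bar)
o=ring[:2]
ang=lambda q:np.arctan2(q[1],q[0])
for n,q in dict(dot=(362,518),bar=(141,411),two1=(211,180),two2=(176,147)).items():
    P=f(*q,.075)[:2]-o; print(n,ang(P)%6.283, np.hypot(*P))
w=f(252,272,h)-f(325,322,h); print("ptr",ang(w[:2])%6.283)
e=(f(237,290,h)+f(283,238,h)-f(450,360,h)-f(420,416,h)); print("bar",ang(e[:2])%6.283, np.hypot(*e[:2])/2)
p=c["p"];d=c["d"]
for x,y in ((345,300),(290,297),(300,380)):
    u,v=184+x/4,76+y/4; k=(np.array([u,v])-c["K"][:2,2])/c["K"][0,0];th=np.hypot(*k)
    X=np.r_[k/th*np.tan(th),1]*d[int(v),int(u)]; print(c["R"].T@(X-c["t"]))
```

```text
ring [0.58279198 0.36626638 0.075     ] disc [0.58322057 0.3658914  0.089     ] barmid [0.5846492  0.36443761 0.128     ]
dot 3.1917735823978743 0.050107813151288545
bar 1.992368782041859 0.05636956630686658
two1 0.7902576425923654 0.046368332536899
two2 0.7913441567309304 0.05810679492305917
ptr 0.9577483249639673
bar 0.945434291767512 0.04268017971015041
[0.58882217 0.36509461 0.11821023]
[0.58962372 0.37628735 0.11949824]
[0.56865389 0.37677671 0.09088931]
```

```bash
python3 -c "
from rig import manip
s=manip.get_state();print(s['joint_pos'].round(3),s['tcp_pos'],s['eef_rot'])"
```

```text
[ 0.048  0.45  -0.905  1.438  0.353  1.424 -2.433] [0.54089281 0.35180025 0.22288761] [ 4.43341474e-04  9.99999226e-01 -1.14496305e-03 -1.99668504e-04]
```

Call:
{"method": "drive_tool", "body": {
  "steps": [
    [1, 0.5, -0.17, 0, 0],
    [1, 0.55, -0.17, 0, 0],
    [1, 0, 0, 0, -0.09],
    [1, 0, 0, 0, -0.09],
    [1, 0, 0, 0, -0.09],
    [1, 0, 0, 0, -0.09]
  ]
}}

```text
time: 27.25
tcp_pos: [0.5831, 0.3648, 0.2234]
eef_rot: [0.001, 0.96, 0.28, 0.0]
wrist_force: [-0.4, -1.5, 0.2]
gripper_width: 1.0
finger_force: 0.0
```

```bash
python3 -c "
from rig import manip
s=manip.get_state();print(s['joint_pos'].round(3),s['tcp_pos'],s['eef_rot'])"
```

```text
[ 0.044  0.579 -0.978  1.317  0.474  1.485 -1.896] [0.58306682 0.36483501 0.22339893] [5.00126916e-04 9.59918903e-01 2.80277427e-01 1.14723112e-04]
```

Call:
{"method": "drive_tool", "body": {
  "steps": [
    [0, 0, 0, 0, -0.081],
    [0, 0, 0, 0, -0.081],
    [0, 0, 0, 0, -0.081],
    [0, 0, 0, 0.9, 0],
    [0, 0, 0, 0.9, 0],
    [0, 0, 0, 0.9, 0],
    [0, 0, 0, 0.48, 0],
    [0, 0, 0, 0, 0]
  ],
  "force": 25
}}

```text
time: 28.05
tcp_pos: [0.5815, 0.3639, 0.0931]
eef_rot: [0.001, 0.89, 0.455, -0.003]
wrist_force: [-0.4, -0.8, -0.0]
gripper_width: 0.511
finger_force: 0.0
```

Call:
{"method": "drive_tool", "body": {
  "steps": [
    [-1, 0, 0, 0, 0],
    [-1, 0, 0, 0, 0],
    [-1, 0, 0, 0, 0],
    [-1, 0, 0, 0, 0],
    [-1, 0, 0, 0, 0],
    [-1, 0, 0, 0, 0],
    [-1, 0, 0, 0, 0]
  ]
}}

```text
time: 28.75
tcp_pos: [0.5828, 0.3668, 0.0972]
eef_rot: [0.0, 0.89, 0.456, 0.001]
wrist_force: [1.0, -0.6, 5.7]
gripper_width: 0.16
finger_force: 25.0
```

Call:
{"method": "drive_tool", "body": {
  "steps": [
    [-1, 0, 0, 0, -0.083],
    [-1, 0, 0, 0, -0.083],
    [-1, 0, 0, 0, -0.083],
    [-1, 0, 0, 0, -0.083],
    [-1, 0, 0, 0, -0.083],
    [-1, 0, 0, 0, -0.083],
    [-1, 0, 0, 0, -0.083],
    [-1, 0, 0, 0, -0.083]
  ]
}}

```text
time: 29.55
tcp_pos: [0.582, 0.3669, 0.0972]
eef_rot: [0.0, 0.542, 0.84, 0.0]
wrist_force: [-0.5, -1.3, 6.0]
gripper_width: 0.16
finger_force: 25.0
```

Call:
{"method": "drive_tool", "body": {
  "steps": [
    [-1, 0, 0, 0, 0],
    [-1, 0, 0, 0, 0],
    [-1, 0, 0, 0, 0]
  ]
}}

```text
time: 29.85
tcp_pos: [0.582, 0.3669, 0.0972]
eef_rot: [0.0, 0.544, 0.839, 0.0]
wrist_force: [-0.3, -1.0, 5.9]
gripper_width: 0.157
finger_force: 25.0
```

Call:
{"method": "drive_tool", "body": {
  "steps": [
    [0.2, 0, 0, 0, 0],
    [0.2, 0, 0, 0, 0],
    [0.2, 0, 0, 0, 0],
    [0.2, 0, 0, 0, 0],
    [0.4, 0, 0, -0.8, 0],
    [0.6, 0, 0, -0.9, 0],
    [0.8, 0, 0, -0.9, 0],
    [1, 0, 0, -0.6, 0.0905]
  ]
}}

```text
time: 30.65
tcp_pos: [0.582, 0.3675, 0.2265]
eef_rot: [-0.0, 0.604, 0.797, 0.001]
wrist_force: [0.3, -0.2, 0.1]
gripper_width: 0.803
finger_force: 0.0
```

Call:
{"method": "drive_tool", "body": {
  "steps": [
    [1, 0, 0, 0, 0.0905],
    [1, 0, 0, 0, 0.0905],
    [1, 0, 0, 0, 0.0905],
    [1, 0, 0, 0, 0.0905],
    [1, 0, 0, 0, 0.0905],
    [1, 0, 0, 0, 0.0905],
    [1, 0, 0, 0, 0.0905],
    [1, 0, 0, 0, 0.0905]
  ]
}}

```text
time: 31.45
tcp_pos: [0.5817, 0.3668, 0.2239]
eef_rot: [0.0, 0.939, 0.345, -0.0]
wrist_force: [-0.8, -0.6, 0.6]
gripper_width: 1.0
finger_force: 0.0
```

Call:
{"method": "drive_tool", "body": {
  "steps": [
    [1, 0, 0, 0, 0.0905],
    [1, 0, 0, 0, 0.0905],
    [1, 0, 0, 0, 0.0905],
    [1, 0, 0, 0, 0.0905],
    [1, 0, 0, 0, 0],
    [1, 0, 0, 0, 0],
    [1, 0, 0, 0, 0]
  ]
}}

```text
time: 32.15
tcp_pos: [0.5818, 0.3669, 0.2239]
eef_rot: [0.0, 0.997, 0.072, -0.0]
wrist_force: [0.2, 0.3, -0.2]
gripper_width: 1.003
finger_force: 0.0
```

Run:
```python
from h import *
c=get_calibration("wrist");s=manip.get_state();p,d=camera("wrist"); np.savez("w11.npz",p=p,d=d,**c); print(s["tcp_pos"],s["eef_rot"],s["joint_pos"].round(2))
g=cv2.cvtColor(p,cv2.COLOR_RGB2GRAY)
u,v=wproj(c,(.583,.366,.121)); print(u,v)
P=np.array([onz(c,a,b,.121,wray)[:2] for b in range(int(v)-30,int(v)+30) for a in range(int(u)-30,int(u)+30) if g[b,a]>150 and np.hypot(*(onz(c,a,b,.121,wray)[:2]-[.583,.366]))<.026])
print(len(P)); m=P.mean(0); w=np.linalg.svd(P-m)[2][0]; print("pointer",m,np.arctan2(w[1],w[0])%np.pi, "centroid dir",np.arctan2(*(m-[.583,.366])[::-1]))
```

```text
[0.58178638 0.36685264 0.22393974] [ 7.67255818e-06  9.97390320e-01  7.21976404e-02 -2.24750949e-04] [ 0.    0.55 -0.9   1.32  0.43  1.47 -2.29]
287.01518257886227 207.3175102636716
635
pointer [0.57038863 0.36231691] 1.793653261035963 centroid dir -2.8574497033224517
```

Run:
```python
from h import *
z=np.load("w11.npz");p=z["p"];c={k:z[k] for k in"KRt"}
g=cv2.cvtColor(p,cv2.COLOR_RGB2GRAY)[175:240,255:320]
for t in (90,120,150):
  n,l,st,ce=cv2.connectedComponentsWithStats((g>t).astype(np.uint8))
  for i in range(1,n):
    if 8<st[i,4]<200:
        v,u=np.nonzero(l==i); P=np.array([onz(c,a+255,b+175,.121,wray)[:2] for a,b in zip(u,v)]); m=P.mean(0); w=np.linalg.svd(P-m)[2][0]
        print(t,st[i],m.round(4),np.arctan2(w[1],w[0])%np.pi,np.ptp(P@w))
```

```text
90 [ 7 33 21  8 64] [0.5777 0.3783] 2.0006956737497283 0.01801799339353638
120 [ 7 33 21  7 52] [0.5779 0.378 ] 1.9970657126483815 0.01775491495697444
120 [ 0 55 10 10 31] [0.5547 0.3862] 2.6098109271640095 0.009812585448506828
120 [ 9 58  9  7 23] [0.5552 0.3789] 0.8006425041075147 0.007970202123802839
150 [ 7 33 20  7 34] [0.5777 0.3784] 2.002706268863802 0.016948729768765172
```

The selector's pointer is at 2.0 rad and the bar mark at 1.99 rad, so it is on test. Now over to the probe.

Call:
{"method": "drive_tool", "body": {
  "steps": [
    [1, 0, 0, 0, 0.092],
    [1, -0.2, 0.94, 0, 0],
    [1, -0.2, 0.94, 0, 0],
    [1, -0.2, 0.94, 0, 0],
    [1, -0.2, 0.94, 0, 0],
    [1, -0.2, 0.94, 0, 0],
    [1, -0.2, 0.94, 0, 0],
    [1, -0.2, 0.94, 0, 0]
  ]
}}

```text
time: 33.0
tcp_pos: [0.5247, 0.1023, 0.2241]
eef_rot: [0.0, 1.0, -0.001, 0.0]
wrist_force: [1.2, -0.7, 1.2]
gripper_width: 0.991
finger_force: 0.0
```

Call:
{"method": "drive_tool", "body": {
  "steps": [
    [1, -0.2, 0.94, 0, 0],
    [1, -0.2, 0.94, 0, 0],
    [1, -0.2, 0.94, 0, 0],
    [1, -0.2, 0.94, 0, 0],
    [1, -0.2, 0.94, 0, 0],
    [1, -0.2, 0.94, 0, 0],
    [1, -0.2, 0.94, 0, 0],
    [1, -0.2, 0.94, 0, 0]
  ]
}}

```text
time: 33.8
tcp_pos: [0.46, -0.1983, 0.2244]
eef_rot: [0.0, 1.0, -0.0, 0.0]
wrist_force: [-0.4, 0.4, 0.6]
gripper_width: 1.0
finger_force: 0.0
```

Call:
{"method": "drive_tool", "body": {
  "steps": [
    [1, -0.2, 0.94, 0, 0],
    [1, 0, 0, 0, 0],
    [1, 0, 0, 0, 0],
    [1, 0, 0, 0, 0]
  ]
}}

```text
time: 34.2
tcp_pos: [0.4529, -0.233, 0.2242]
eef_rot: [-0.0, 1.0, 0.0, 0.0]
wrist_force: [1.2, 0.5, 0.3]
gripper_width: 1.001
finger_force: 0.0
```

Run:
```python
from h import *
c=get_calibration("wrist");s=manip.get_state();p,d=camera("wrist"); np.savez("w12.npz",p=p,d=d,**c); print(s["tcp_pos"],s["eef_rot"],s["joint_pos"].round(2))
for X in [(.4,-.24,.068),(.455,-.237,.068),(.52,-.23,.068)]: print(wproj(c,X))
w=cv2.resize(p[60:270,190:390],None,fx=2.8,fy=2.8,interpolation=cv2.INTER_CUBIC); cv2.imwrite("pics/w12.png",w[:,:,::-1])
```

```text
[ 0.45293987 -0.23301937  0.22419201] [-2.38530035e-04  9.99999970e-01  2.82535341e-05  5.59510442e-05] [ 1.02  0.05 -0.61  1.77  0.03  1.33 -1.17]
[292.53680033 245.25263083]
[289.9186342  193.56918277]
[282.92047512 128.15493858]
```

View pics/w12.png

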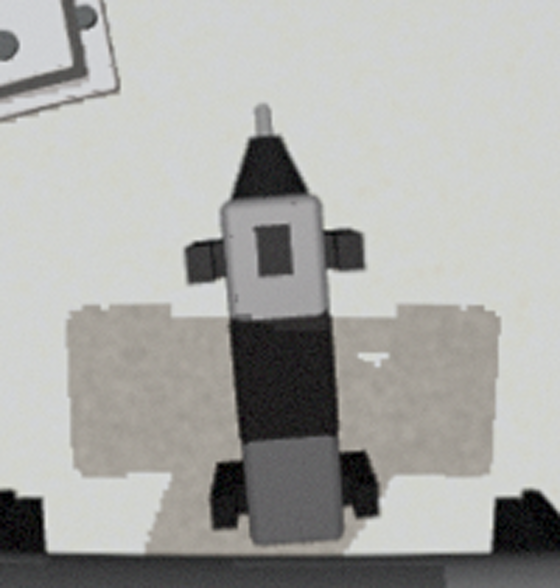

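Run:
```python
from h import *
c=np.load("w12.npz"); f=lambda x,y,z=.068: onz(c,190+(x+.5)/2.8-.5,60+(y+.5)/2.8-.5,z,wray)[:2]
fr=(f(222,203)+f(322,195))/2; re=(f(252,545)+f(343,538))/2; g1=(f(232,318)+f(328,316))/2; g2=(f(242,441)+f(338,436))/2
print(fr,re,"len",np.hypot(*(fr-re)),"mid",(fr+re)/2,"grip",g1,g2,(g1+g2)/2)
for a,b in((fr,re),(g1,g2)): w=a-b; print("yaw",np.arctan2(w[1],w[0]))
print("width",np.hypot(*(f(232,318)-f(328,316))),"noz tip at z=.05..",f(263,108,.055))
for q in((f(222,203),f(252,545)),(f(322,195),f(343,538))): w=q[0]-q[1]; print(np.arctan2(w[1],w[0]))
```

```text
[ 0.51753447 -0.23378706] [ 0.39112385 -0.24365396] len 0.12679511343143876 mid [ 0.45432916 -0.23872051] grip [ 0.4759004  -0.23669126] [ 0.43143217 -0.24050234] [ 0.45366628 -0.2385968 ]
yaw 0.07789636786013934
yaw 0.08549452714064662
width 0.0339101110409607 noz tip at z=.05.. [ 0.55062556 -0.23055921]
0.07963983690236806
0.07615349797130953
```

Call:
{"method": "drive_tool", "body": {
  "steps": [
    [1, 0.03, 0.14, 0, 0],
    [1, 0, 0, 0, -0.051],
    [1, 0, 0, 1, 0],
    [1, 0, 0, 1, 0],
    [1, 0, 0, 1, 0],
    [1, 0, 0, 1, 0],
    [1, 0, 0, 0.7, 0],
    [1, 0, 0, 0, 0]
  ],
  "force": 45
}}

```text
time: 35.05
tcp_pos: [0.4508, -0.238, 0.0325]
eef_rot: [-0.002, 0.999, 0.04, -0.003]
wrist_force: [-0.5, -0.4, 0.1]
gripper_width: 1.0
finger_force: 0.0
```

Call:
{"method": "drive_tool", "body": {
  "steps": [
    [-1, 0, 0, 0, 0],
    [-1, 0, 0, 0, 0],
    [-1, 0, 0, 0, 0],
    [-1, 0, 0, 0, 0],
    [-1, 0, 0, 0, 0],
    [-1, 0, 0, 0, 0],
    [-1, 0, 0, 0, 0],
    [-1, 0, 0, 0, 0]
  ]
}}

```text
time: 35.85
tcp_pos: [0.4536, -0.2399, 0.0363]
eef_rot: [-0.0, 0.999, 0.039, -0.0]
wrist_force: [0.2, 0.5, 1.5]
gripper_width: 0.41
finger_force: 45.0
```

Call:
{"method": "drive_tool", "body": {
  "steps": [
    [-1, 0, 0, 0, 0],
    [-1, 0, 0, 0, 0],
    [-1, 0, 0, 0, 0]
  ]
}}

```text
time: 36.15
tcp_pos: [0.4536, -0.2399, 0.0363]
eef_rot: [-0.0, 0.999, 0.039, -0.0]
wrist_force: [0.3, 1.5, 3.2]
gripper_width: 0.409
finger_force: 45.0
```

The probe is held, with stow pose TCP (.4536,-.2399,.0363) and yaw .079. I'll lift and carry it above the channel's left end.

Call:
{"method": "drive_tool", "body": {
  "steps": [
    [-1, 0, 0, -0.2, 0],
    [-1, 0, 0, -0.5, 0],
    [-1, 0, 0, -0.7, 0],
    [-1, 0, 0, -0.7, 0],
    [-1, 0, 0, -0.7, 0],
    [-1, 0, 0, -0.5, 0],
    [-1, 0, 0, -0.3, 0],
    [-1, 0, 0, 0, 0]
  ]
}}

```text
time: 36.95
tcp_pos: [0.4544, -0.2407, 0.1817]
eef_rot: [0.001, 0.999, 0.039, 0.001]
wrist_force: [0.4, -0.2, -2.3]
gripper_width: 0.411
finger_force: 45.0
```

Call:
{"method": "drive_tool", "body": {
  "steps": [
    [-1, 0.026, -0.643, 0, 0],
    [-1, 0.026, -0.643, 0, 0],
    [-1, 0.026, -0.643, 0, 0],
    [-1, 0.026, -0.643, 0, 0],
    [-1, 0.026, -0.643, 0, 0],
    [-1, 0.026, -0.643, 0, 0],
    [-1, 0.026, -0.643, 0, 0],
    [-1, 0.026, -0.643, 0, 0]
  ]
}}

```text
time: 37.75
tcp_pos: [0.4448, -0.0333, 0.1787]
eef_rot: [-0.0, 0.999, 0.039, -0.001]
wrist_force: [0.3, 0.4, -1.6]
gripper_width: 0.411
finger_force: 45.0
```

Call:
{"method": "drive_tool", "body": {
  "steps": [
    [-1, 0.026, -0.643, 0, 0],
    [-1, 0.026, -0.643, 0, 0],
    [-1, 0.026, -0.643, 0, 0],
    [-1, 0.026, -0.643, 0, 0],
    [-1, 0, 0, 0, 0],
    [-1, 0, 0, 0, 0],
    [-1, 0, 0, 0, 0]
  ]
}}

```text
time: 38.45
tcp_pos: [0.4417, 0.0675, 0.1794]
eef_rot: [0.0, 0.999, 0.038, -0.001]
wrist_force: [0.4, 0.7, -1.0]
gripper_width: 0.413
finger_force: 45.0
```

Run:
```python
from h import *
c=get_calibration("wrist");s=manip.get_state();p,d=camera("wrist"); np.savez("w13.npz",p=p,d=d,**c); print(s["tcp_pos"],s["eef_rot"],s["finger_force"],s["wrist_torque"])
T=s["tcp_pos"]; a=.079; tip=T+[.098*np.cos(a),.098*np.sin(a),-.0233]; print("tip",tip,wproj(c,tip),wproj(c,(.5392,.0767,.045)))
w=cv2.resize(p[60:270,150:430],None,fx=2.8,fy=2.8,interpolation=cv2.INTER_CUBIC); cv2.imwrite("pics/w13.png",w[:,:,::-1])
```

```text
[0.4416629  0.06746735 0.17936552] [ 1.17107955e-04  9.99272736e-01  3.81241896e-02 -7.29588415e-04] 44.99822328798473 [0.0311161  0.07308653 0.05650493]
tip [0.53935725 0.0752013  0.15606552] [285.80283738  74.23229581] [283.97478768  94.20882499]
```

View pics/w13.png

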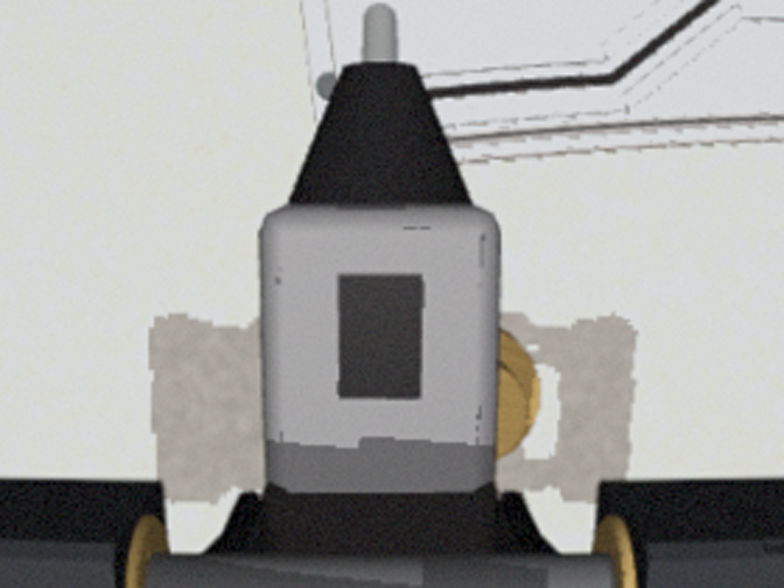

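The nozzle points where predicted (u≈286), and the joint line is visible with its first corner at crop (612,78). A quick cross-check of that corner against the plan:

Run:
```python
from h import *
c=np.load("w13.npz"); f=lambda x,y: onz(c,150+(x+.5)/2.8-.5,60+(y+.5)/2.8-.5,.045,wray)[:2].round(4)
print("C1",f(612,78),"line",f(440,92),f(525,85))
```

```text
C1 [5.538e-01 2.000e-04] line [0.5425 0.0563] [0.5477 0.029 ]
```

Call:
{"method": "drive_tool", "body": {
  "steps": [
    [-1, 0, -0.04, 0.5, 0],
    [-1, 0, 0, 0.6, 0],
    [-1, 0, 0, 0.6, 0],
    [-1, 0, 0, 0.5, 0],
    [-1, 0, 0, 0.2, 0],
    [-1, 0, 0, 0.1, 0],
    [-1, 0, 0, 0.1, 0],
    [-1, 0, 0, 0, 0]
  ]
}}

```text
time: 39.3
tcp_pos: [0.4424, 0.07, 0.0765]
eef_rot: [0.0, 0.999, 0.039, 0.0]
wrist_force: [-0.0, 0.5, -2.9]
gripper_width: 0.409
finger_force: 45.0
```

Call:
{"method": "drive_tool", "body": {
  "steps": [
    [-1, 0, 0, 0, 0],
    [-1, 0, 0, 0, 0],
    [-1, 0, 0, 0, 0]
  ]
}}

```text
time: 39.6
tcp_pos: [0.4423, 0.0701, 0.0766]
eef_rot: [0.0, 0.999, 0.039, 0.0]
wrist_force: [-0.7, -0.3, -2.1]
gripper_width: 0.405
finger_force: 45.0
```

Call:
{"method": "drive_tool", "body": {
  "steps": [
    [-1, 0, 0, 0.06, 0],
    [-1, 0, 0, 0.06, 0],
    [-1, 0, 0, 0.05, 0],
    [-1, 0, 0, 0, 0],
    [-1, 0, 0, 0, 0],
    [-1, 0, 0, 0, 0],
    [-1, 0, 0, 0, 0]
  ]
}}

```text
time: 40.3
tcp_pos: [0.4421, 0.0702, 0.0694]
eef_rot: [0.0, 0.999, 0.039, 0.0]
wrist_force: [0.2, 0.8, -2.7]
gripper_width: 0.412
finger_force: 45.0
```

The tip is about 1 mm above the channel bottom at the start. I'll sweep the first straight at about 25 mm/s.

Call:
{"method": "drive_tool", "body": {
  "steps": [
    [-1, 0.006, 0.061, 0, 0],
    [-1, 0.006, 0.061, 0, 0],
    [-1, 0.006, 0.061, 0, 0],
    [-1, 0.006, 0.061, 0, 0],
    [-1, 0.006, 0.061, 0, 0],
    [-1, 0.006, 0.061, 0, 0],
    [-1, 0.006, 0.061, 0, 0],
    [-1, 0.006, 0.061, 0, 0]
  ]
}}

```text
time: 41.1
tcp_pos: [0.4455, 0.0506, 0.0694]
eef_rot: [0.0, 0.999, 0.039, -0.0]
wrist_force: [0.6, -0.3, -1.4]
gripper_width: 0.408
finger_force: 45.0
```

Call:
{"method": "drive_tool", "body": {
  "steps": [
    [-1, 0.006, 0.061, 0, 0],
    [-1, 0.006, 0.061, 0, 0],
    [-1, 0.006, 0.061, 0, 0],
    [-1, 0.006, 0.061, 0, 0],
    [-1, 0.006, 0.061, 0, 0],
    [-1, 0.006, 0.061, 0, 0],
    [-1, 0.006, 0.061, 0, 0],
    [-1, 0.006, 0.061, 0, 0]
  ]
}}

```text
time: 41.9
tcp_pos: [0.4489, 0.0313, 0.0694]
eef_rot: [0.0, 0.999, 0.039, -0.0]
wrist_force: [-0.4, 0.5, -2.1]
gripper_width: 0.408
finger_force: 45.0
```

Call:
{"method": "drive_tool", "body": {
  "steps": [
    [-1, 0.006, 0.061, 0, 0],
    [-1, 0.006, 0.061, 0, 0],
    [-1, 0.006, 0.061, 0, 0],
    [-1, 0.006, 0.061, 0, 0],
    [-1, 0.006, 0.061, 0, 0],
    [-1, 0.006, 0.061, 0, 0],
    [-1, 0.006, 0.061, 0, 0],
    [-1, 0.006, 0.061, 0, 0]
  ]
}}

```text
time: 42.7
tcp_pos: [0.4523, 0.012, 0.0694]
eef_rot: [0.0, 0.999, 0.039, -0.0]
wrist_force: [-0.0, 0.0, -2.1]
gripper_width: 0.411
finger_force: 45.0
```

Call:
{"method": "drive_tool", "body": {
  "steps": [
    [-1, 0.006, 0.061, 0, 0],
    [-1, 0.006, 0.061, 0, 0],
    [-1, 0.006, 0.061, 0, 0],
    [-1, 0.006, 0.061, 0, 0],
    [-1, 0.006, 0.061, 0, 0],
    [-1, 0.006, 0.061, 0, 0],
    [-1, 0.006, 0.061, 0, 0]
  ]
}}

```text
time: 43.4
tcp_pos: [0.4553, -0.0049, 0.0694]
eef_rot: [0.0, 0.999, 0.039, 0.0]
wrist_force: [-0.9, -1.2, -2.7]
gripper_width: 0.409
finger_force: 45.0
```

Call:
{"method": "drive_tool", "body": {
  "steps": [
    [-1, 0.04, 0.047, 0, 0],
    [-1, 0.04, 0.047, 0, 0],
    [-1, 0.04, 0.047, 0, 0],
    [-1, 0.04, 0.047, 0, 0],
    [-1, 0.04, 0.047, 0, 0],
    [-1, 0.04, 0.047, 0, 0],
    [-1, 0.04, 0.047, 0, 0],
    [-1, 0.04, 0.047, 0, 0]
  ]
}}

```text
time: 44.2
tcp_pos: [0.4694, -0.0188, 0.0694]
eef_rot: [0.0, 0.999, 0.039, -0.0]
wrist_force: [0.0, -0.5, -2.9]
gripper_width: 0.411
finger_force: 45.0
```

Call:
{"method": "drive_tool", "body": {
  "steps": [
    [-1, 0.039, 0.048, 0, 0],
    [-1, 0.039, 0.048, 0, 0],
    [-1, 0.039, 0.048, 0, 0],
    [-1, 0.039, 0.048, 0, 0],
    [-1, 0.039, 0.048, 0, 0],
    [-1, 0.039, 0.048, 0, 0],
    [-1, 0.039, 0.048, 0, 0],
    [-1, 0.039, 0.048, 0, 0]
  ]
}}

```text
time: 45.0
tcp_pos: [0.483, -0.0332, 0.0694]
eef_rot: [0.0, 0.999, 0.039, -0.0]
wrist_force: [0.1, -0.6, -2.5]
gripper_width: 0.407
finger_force: 45.0
```

Call:
{"method": "drive_tool", "body": {
  "steps": [
    [-1, 0.039, 0.048, 0, 0],
    [-1, 0.039, 0.048, 0, 0],
    [-1, 0.039, 0.048, 0, 0],
    [-1, 0.039, 0.048, 0, 0],
    [-1, 0.039, 0.048, 0, 0],
    [-1, 0.039, 0.048, 0, 0],
    [-1, 0.039, 0.048, 0, 0]
  ]
}}

```text
time: 45.7
tcp_pos: [0.4949, -0.0458, 0.0694]
eef_rot: [0.0, 0.999, 0.039, -0.0]
wrist_force: [-0.1, -0.1, -2.7]
gripper_width: 0.408
finger_force: 45.0
```

Call:
{"method": "drive_tool", "body": {
  "steps": [
    [-1, 0.007, 0.062, 0, 0],
    [-1, 0.007, 0.062, 0, 0],
    [-1, 0.007, 0.062, 0, 0],
    [-1, 0.007, 0.062, 0, 0],
    [-1, 0.007, 0.062, 0, 0],
    [-1, 0.007, 0.062, 0, 0],
    [-1, 0.007, 0.062, 0, 0],
    [-1, 0.007, 0.062, 0, 0]
  ]
}}

```text
time: 46.5
tcp_pos: [0.4986, -0.0654, 0.0694]
eef_rot: [0.0, 0.999, 0.039, -0.0]
wrist_force: [-0.3, -0.3, -2.2]
gripper_width: 0.41
finger_force: 45.0
```

Call:
{"method": "drive_tool", "body": {
  "steps": [
    [-1, 0.007, 0.062, 0, 0],
    [-1, 0.007, 0.062, 0, 0],
    [-1, 0.007, 0.062, 0, 0],
    [-1, 0.007, 0.062, 0, 0],
    [-1, 0.007, 0.062, 0, 0],
    [-1, 0.007, 0.062, 0, 0],
    [-1, 0.007, 0.062, 0, 0],
    [-1, 0.007, 0.062, 0, 0]
  ]
}}

```text
time: 47.3
tcp_pos: [0.5024, -0.085, 0.0694]
eef_rot: [0.0, 0.999, 0.039, -0.0]
wrist_force: [0.6, 1.0, -2.2]
gripper_width: 0.408
finger_force: 45.0
```

Call:
{"method": "drive_tool", "body": {
  "steps": [
    [-1, 0.007, 0.062, 0, 0],
    [-1, 0.007, 0.062, 0, 0],
    [-1, 0.007, 0.062, 0, 0],
    [-1, 0.007, 0.062, 0, 0],
    [-1, 0.007, 0.062, 0, 0],
    [-1, 0.007, 0.062, 0, 0],
    [-1, 0.007, 0.062, 0, 0],
    [-1, 0.007, 0.062, 0, 0]
  ]
}}

```text
time: 48.1
tcp_pos: [0.5061, -0.1046, 0.0694]
eef_rot: [0.0, 0.999, 0.039, -0.0]
wrist_force: [-0.4, 0.5, -1.8]
gripper_width: 0.413
finger_force: 45.0
```

Call:
{"method": "drive_tool", "body": {
  "steps": [
    [-1, 0.007, 0.062, 0, 0],
    [-1, 0.007, 0.062, 0, 0],
    [-1, 0.007, 0.062, 0, 0],
    [-1, 0.007, 0.062, 0, 0],
    [-1, 0.007, 0.062, 0, 0],
    [-1, 0.007, 0.062, 0, 0],
    [-1, 0.007, 0.062, 0, 0],
    [-1, 0.007, 0.062, 0, 0]
  ]
}}

```text
time: 48.9
tcp_pos: [0.5099, -0.1242, 0.0694]
eef_rot: [0.0, 0.999, 0.039, -0.0]
wrist_force: [-0.5, -0.6, -2.8]
gripper_width: 0.407
finger_force: 45.0
```

Call:
{"method": "drive_tool", "body": {
  "steps": [
    [-1, 0.007, 0.062, 0, 0],
    [-1, 0.007, 0.062, 0, 0],
    [-1, 0.007, 0.062, 0, 0],
    [-1, 0.007, 0.062, 0, 0],
    [-1, 0.007, 0.062, 0, 0],
    [-1, 0.007, 0.062, 0, 0],
    [-1, 0.007, 0.062, 0, 0],
    [-1, 0.007, 0.062, 0, 0]
  ]
}}

```text
time: 49.7
tcp_pos: [0.5137, -0.1438, 0.0694]
eef_rot: [0.0, 0.999, 0.039, 0.0]
wrist_force: [-0.1, 0.2, -1.5]
gripper_width: 0.406
finger_force: 45.0
```

Call:
{"method": "drive_tool", "body": {
  "steps": [
    [-1, 0.007, 0.062, 0, 0],
    [-1, 0, 0, 0, 0],
    [-1, 0, 0, 0, 0],
    [-1, 0, 0, 0, 0],
    [-1, 0, 0, 0, 0]
  ]
}}

```text
time: 50.2
tcp_pos: [0.5141, -0.1459, 0.0694]
eef_rot: [0.0, 0.999, 0.039, -0.0]
wrist_force: [0.5, -0.0, -1.2]
gripper_width: 0.405
finger_force: 45.0
```

Run:
```python
from h import *
c=get_calibration("wrist");p,d=camera("wrist"); s=manip.get_state(); np.savez("w14.npz",p=p,d=d,**c)
# nozzle check: grey column pixel near predicted tip, and joint-line dark pixels left of it
T=s["tcp_pos"];a=.079;tip=T+[.098*np.cos(a),.098*np.sin(a),-.0233];u,v=wproj(c,tip);print(T,tip,u,v)
g=cv2.cvtColor(p,cv2.COLOR_RGB2GRAY)
for r in range(int(v)-8,int(v)+14,3): print(r,g[r,int(u)-28:int(u)+24:2])
```

```text
[ 0.51409429 -0.14591897  0.06939057] [ 0.61178864 -0.13818502  0.04609057] 286.0765739956183 74.30080003507064
66 [218 216 215 216 214 191 161 135 121 128 142 117 145 155 155 147 125 212
 217 216 217 216 215 216 192 214]
69 [181 196 208 217 211 205 208 208 210 216 217 131 145 153 153 148 127 202
 214 214 215 216 215 217 206 204]
72 [216 216 217 217 217 216 218 217 215 204 216 131 146 150 156 150 127 201
 216 217 216 215 213 216 211 195]
75 [187 169 156 133 105  79  69  54  51  47  42 130 147 152 155 149 126 189
 217 215 218 217 216 215 215 187]
78 [ 43  51  45  46  51  45  45  47  45  46  53 128 146 151 155 147 127 187
 216 216 215 216 216 216 215 190]
81 [ 46  62  68  94  97 124 126 179 219 218 202 129 145 158 159 144 128 186
 217 217 219 217 215 215 216 199]
84 [220 218 218 216 216 218 218 107  18  22  33  27  39  28  37  29  42  28
  30  27  77 211 218 217 216 200]
87 [217 215 217 217 216 218 177  21  25  28  22  28  32  33  37  35  30  31
  33  30  16 144 217 218 216 211]
```

The tip is at the line's right end; the line disappears under the nozzle there. I'll take the probe back to its cradle.

Call:
{"method": "drive_tool", "body": {
  "steps": [
    [-1, 0, 0, -0.2, 0],
    [-1, 0, 0, -0.6, 0],
    [-1, 0, 0, -0.7, 0],
    [-1, 0, 0, -0.7, 0],
    [-1, 0, 0, -0.4, 0],
    [-1, 0, 0, -0.2, 0],
    [-1, -0.19, 0.22, 0, 0],
    [-1, -0.3, 0.4, 0, 0]
  ]
}}

```text
time: 51.05
tcp_pos: [0.496, -0.1715, 0.1808]
eef_rot: [-0.0, 0.999, 0.04, -0.0]
wrist_force: [-1.1, -1.3, -2.0]
gripper_width: 0.408
finger_force: 45.0
```

Call:
{"method": "drive_tool", "body": {
  "steps": [
    [-1, -0.3, 0.4, 0, 0],
    [-1, -0.3, 0.4, 0, 0],
    [-1, -0.3, 0.4, 0, 0],
    [-1, -0.3, 0.4, 0, 0],
    [-1, 0, 0, 0, 0],
    [-1, 0, 0, 0, 0],
    [-1, 0, 0, 0, 0],
    [-1, 0, 0, 0, 0]
  ]
}}

```text
time: 51.85
tcp_pos: [0.4539, -0.2388, 0.1812]
eef_rot: [-0.0, 0.999, 0.04, -0.0]
wrist_force: [-0.4, 0.0, -2.4]
gripper_width: 0.403
finger_force: 45.0
```

Call:
{"method": "drive_tool", "body": {
  "steps": [
    [-1, 0, 0, 0, 0],
    [-1, 0, 0, 0, 0]
  ]
}}

```text
time: 52.05
tcp_pos: [0.4538, -0.2394, 0.1814]
eef_rot: [0.0, 0.999, 0.039, 0.0]
wrist_force: [0.5, 0.1, -2.2]
gripper_width: 0.411
finger_force: 45.0
```

Call:
{"method": "drive_tool", "body": {
  "steps": [
    [-1, 0, 0, 0.5, 0],
    [-1, 0, 0, 0.7, 0],
    [-1, 0, 0, 0.7, 0],
    [-1, 0, 0, 0.7, 0],
    [-1, 0, 0, 0.4, 0],
    [-1, 0, 0, 0.2, 0],
    [-1, 0, 0, 0.1, 0],
    [-1, 0, 0, 0, 0]
  ]
}}

```text
time: 52.85
tcp_pos: [0.4539, -0.2399, 0.0496]
eef_rot: [0.0, 0.999, 0.039, 0.0]
wrist_force: [-0.4, -1.0, -2.5]
gripper_width: 0.412
finger_force: 45.0
```

Call:
{"method": "drive_tool", "body": {
  "steps": [
    [-1, 0, 0, 0.1, 0],
    [-1, 0, 0, 0.1, 0],
    [-1, 0, 0, 0.1, 0],
    [-1, 0, 0, 0, 0],
    [-1, 0, 0, 0, 0]
  ]
}}

```text
time: 53.35
tcp_pos: [0.4535, -0.2398, 0.0373]
eef_rot: [-0.0, 0.999, 0.039, -0.0]
wrist_force: [-0.8, 0.5, -2.6]
gripper_width: 0.412
finger_force: 45.0
```

Lowering the last millimetre, then releasing, rising, and heading back to the selector.

Call:
{"method": "drive_tool", "body": {
  "steps": [
    [-1, 0, 0, 0.025, 0],
    [-1, 0, 0, 0, 0],
    [0, 0, 0, 0, 0],
    [0.5, 0, 0, 0, 0],
    [0.8, 0, 0, 0, 0],
    [0.8, 0, 0, 0, 0],
    [0.8, 0, 0, 0, 0],
    [0.8, 0, 0, 0, 0]
  ]
}}

```text
time: 54.15
tcp_pos: [0.4536, -0.2399, 0.0364]
eef_rot: [0.0, 0.999, 0.039, 0.0]
wrist_force: [0.2, 0.1, -0.4]
gripper_width: 0.854
finger_force: 0.0
```

Call:
{"method": "drive_tool", "body": {
  "steps": [
    [0.8, 0, 0, -0.4, 0],
    [1, 0, 0, -1, 0],
    [1, 0, 0, -1, 0],
    [1, 0, 0, -1, 0],
    [1, 0, 0, -1, 0],
    [1, 0, 0, -0.3, 0.05],
    [1, 0, 0, 0, 0]
  ]
}}

```text
time: 54.85
tcp_pos: [0.4549, -0.2405, 0.2269]
eef_rot: [0.002, 1.0, -0.001, 0.002]
wrist_force: [0.4, 0.2, 0.1]
gripper_width: 0.999
finger_force: 0.0
```

Run:
```python
from h import *
c=get_calibration("wrist");p,d=camera("wrist"); s=manip.get_state(); np.savez("w15.npz",p=p,d=d,**c);print(s["tcp_pos"],s["eef_rot"])
q,_=camera("top"); np.savez("top2.npz",p=q); q0=np.load("top0.npz")["p"]
e=lambda i: cv2.cvtColor(i,cv2.COLOR_RGB2GRAY)[210:290,340:385].astype(int)
D=np.abs(e(q)-e(q0)); print("changed px in probe area",(D>40).sum())
cv2.imwrite("pics/top2.png",q[:,:,::-1])
```

```text
[ 0.45385834 -0.24002913  0.22489824] [6.89079148e-04 9.99999619e-01 1.86651209e-04 5.01916099e-04]
changed px in probe area 1241
```

View pics/top2.png

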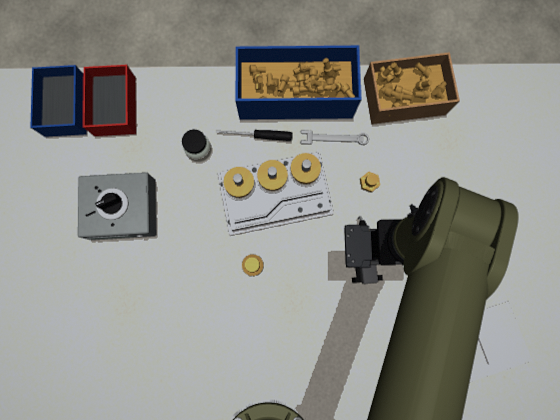

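All three covers are on the ports, the pointer is at the bar, the bystanders are unmoved and the probe is under the arm. Back to the selector.

Call:
{"method": "drive_tool", "body": {
  "steps": [
    [1, 0.19, -0.89, 0, 0],
    [1, 0.19, -0.89, 0, 0],
    [1, 0.19, -0.89, 0, 0],
    [1, 0.19, -0.89, 0, 0],
    [1, 0.19, -0.89, 0, 0],
    [1, 0.19, -0.89, 0, 0],
    [1, 0.19, -0.89, 0, 0],
    [1, 0.19, -0.89, 0, 0]
  ]
}}

```text
time: 55.75
tcp_pos: [0.5137, 0.0461, 0.2226]
eef_rot: [0.0, 1.0, 0.0, -0.001]
wrist_force: [1.2, -0.5, 0.4]
gripper_width: 1.003
finger_force: 0.0
```

Call:
{"method": "drive_tool", "body": {
  "steps": [
    [1, 0.19, -0.89, 0, 0],
    [1, 0.19, -0.89, 0, 0],
    [1, 0.19, -0.89, 0, 0],
    [1, 0.19, -0.89, 0, 0],
    [1, 0.19, -0.89, 0, 0],
    [1, 0.19, -0.89, 0, 0],
    [1, 0.19, -0.89, 0, 0],
    [1, 0.19, -0.89, 0, 0]
  ]
}}

```text
time: 56.55
tcp_pos: [0.5751, 0.3306, 0.2216]
eef_rot: [0.001, 1.0, 0.0, -0.002]
wrist_force: [0.3, 0.2, 0.8]
gripper_width: 1.004
finger_force: 0.0
```

Call:
{"method": "drive_tool", "body": {
  "steps": [
    [1, 0.19, -0.89, 0, 0],
    [1, 0, 0, 0, 0],
    [1, 0, 0, 0, 0],
    [1, 0, 0, 0, 0],
    [1, 0, 0, 0, 0]
  ]
}}

```text
time: 57.05
tcp_pos: [0.584, 0.3632, 0.2238]
eef_rot: [0.001, 1.0, -0.001, -0.0]
wrist_force: [-0.4, -0.7, 0.1]
gripper_width: 0.999
finger_force: 0.0
```

Call:
{"method": "drive_tool", "body": {
  "steps": [
    [1, -0.04, -0.08, 0, 0],
    [1, 0, 0, 0, -0.0907],
    [1, 0, 0, 0, -0.0907],
    [1, 0, 0, 0, -0.0907],
    [1, 0, 0, 0, -0.0907],
    [1, 0, 0, 0, -0.0907],
    [1, 0, 0, 0, -0.0907],
    [1, 0, 0, 0, -0.0907]
  ]
}}

```text
time: 57.85
tcp_pos: [0.5821, 0.3677, 0.2247]
eef_rot: [0.0, 0.877, 0.48, 0.0]
wrist_force: [-0.5, -0.3, 0.0]
gripper_width: 0.999
finger_force: 0.0
```

Call:
{"method": "drive_tool", "body": {
  "steps": [
    [0, 0, 0, 0, -0.0907],
    [0, 0, 0, 0, -0.0907],
    [0, 0, 0, 0, -0.0907],
    [0, 0, 0, 0, -0.0907],
    [0, 0, 0, 0, -0.0907],
    [0, 0, 0, 0, -0.0907],
    [0, 0, 0, 0, -0.0907],
    [0, 0, 0, 0, 0]
  ]
}}

```text
time: 58.65
tcp_pos: [0.5821, 0.3678, 0.2244]
eef_rot: [0.0, 0.543, 0.84, -0.0]
wrist_force: [-0.3, -0.1, -0.2]
gripper_width: 0.508
finger_force: 0.0
```

Call:
{"method": "drive_tool", "body": {
  "steps": [
    [0, 0, 0, 0, 0],
    [0, 0, 0, 0, 0]
  ]
}}

```text
time: 58.85
tcp_pos: [0.5819, 0.3681, 0.2245]
eef_rot: [0.0, 0.544, 0.839, -0.0]
wrist_force: [-0.5, 0.3, 0.5]
gripper_width: 0.5
finger_force: 0.0
```

Call:
{"method": "drive_tool", "body": {
  "steps": [
    [0, 0, 0, 0.9, 0],
    [0, 0, 0, 0.9, 0],
    [0, 0, 0, 0.9, 0],
    [0, 0, 0, 0.45, 0],
    [0, 0, 0, 0, 0],
    [-1, 0, 0, 0, 0],
    [-1, 0, 0, 0, 0],
    [-1, 0, 0, 0, 0]
  ],
  "force": 25
}}

```text
time: 59.65
tcp_pos: [0.5824, 0.3694, 0.1004]
eef_rot: [0.001, 0.543, 0.84, 0.001]
wrist_force: [-0.2, 0.4, -0.9]
gripper_width: 0.311
finger_force: 0.0
```

Call:
{"method": "drive_tool", "body": {
  "steps": [
    [-1, 0, 0, 0, 0],
    [-1, 0, 0, 0, 0],
    [-1, 0, 0, 0, 0],
    [-1, 0, 0, 0, 0],
    [-1, 0, 0, 0, 0]
  ]
}}

```text
time: 60.15
tcp_pos: [0.5814, 0.3685, 0.0993]
eef_rot: [-0.0, 0.543, 0.84, -0.0]
wrist_force: [-2.3, -2.5, 5.6]
gripper_width: 0.159
finger_force: 25.0
```

Call:
{"method": "drive_tool", "body": {
  "steps": [
    [-1, 0, 0, 0, -0.0835],
    [-1, 0, 0, 0, -0.0835],
    [-1, 0, 0, 0, -0.0835],
    [-1, 0, 0, 0, -0.0835],
    [-1, 0, 0, 0, -0.0835],
    [-1, 0, 0, 0, -0.0835],
    [-1, 0, 0, 0, -0.0835],
    [-1, 0, 0, 0, -0.0835]
  ]
}}

```text
time: 60.95
tcp_pos: [0.58, 0.3665, 0.0993]
eef_rot: [-0.002, 0.047, 0.999, -0.003]
wrist_force: [-7.8, -8.2, 10.1]
gripper_width: 0.158
finger_force: 25.0
```

Call:
{"method": "drive_tool", "body": {
  "steps": [
    [-1, 0, 0, 0, -0.0835],
    [-1, 0, 0, 0, 0],
    [-1, 0, 0, 0, 0],
    [-1, 0, 0, 0, 0]
  ]
}}

```text
time: 61.35
tcp_pos: [0.5799, 0.3662, 0.0992]
eef_rot: [-0.002, -0.016, 1.0, -0.003]
wrist_force: [-7.8, -9.3, 9.8]
gripper_width: 0.16
finger_force: 25.0
```

Call:
{"method": "drive_tool", "body": {
  "steps": [
    [0.2, 0, 0, 0, 0],
    [0.2, 0, 0, 0, 0],
    [0.2, 0, 0, 0, 0],
    [0.2, 0, 0, 0, 0],
    [0.4, 0, 0, -0.8, 0],
    [0.6, 0, 0, -0.9, 0],
    [0.8, 0, 0, -0.9, 0],
    [1, 0, 0, -0.6, 0]
  ]
}}

```text
time: 62.15
tcp_pos: [0.5819, 0.3694, 0.2293]
eef_rot: [0.001, -0.016, 1.0, 0.001]
wrist_force: [-0.8, -0.1, -0.9]
gripper_width: 0.804
finger_force: 0.0
```

Call:
{"method": "drive_tool", "body": {
  "steps": [
    [1, 0.5, 0, -0.5, 0],
    [1, 0.5, 0, -0.5, 0],
    [1, 0, 0, 0, 0],
    [1, 0, 0, 0, 0],
    [1, 0, 0, 0, 0]
  ]
}}

```text
time: 62.65
tcp_pos: [0.5427, 0.3663, 0.2651]
eef_rot: [-0.0, -0.016, 1.0, -0.001]
wrist_force: [0.4, -0.5, -0.3]
gripper_width: 0.996
finger_force: 0.0
```

Run:
```python
from h import *
c=get_calibration("wrist");p,d=camera("wrist"); s=manip.get_state();print(s["tcp_pos"],s["eef_rot"])
g=cv2.cvtColor(p,cv2.COLOR_RGB2GRAY)
n,l,st,ce=cv2.connectedComponentsWithStats((g>120).astype(np.uint8))
for i in range(1,n):
    if 15<st[i,4]<300:
        v,u=np.nonzero(l==i); P=np.array([onz(c,a,b,.121,wray)[:2] for a,b in zip(u,v)]); m=P.mean(0)
        if np.hypot(*(m-[.583,.366]))<.03:
            w=np.linalg.svd(P-m)[2][0]; print(st[i],m,np.arctan2(w[1],w[0])%np.pi,np.ptp(P@w))
q,_=camera("top"); q0=np.load("top0.npz")["p"]
e=lambda i: cv2.cvtColor(i,cv2.COLOR_RGB2GRAY)[205:290,335:395].astype(int)
print("probe area changed",(np.abs(e(q)-e(q0))>40).sum())
k,_=camera("side"); k0=np.load("side0.npz")["p"]; f=lambda i: cv2.cvtColor(i,cv2.COLOR_RGB2GRAY)[160:200,290:362].astype(int)
print("side",(np.abs(f(k)-f(k0))>40).sum())
c=get_calibration("top");m=yellow(q);num,l,st,ce=cv2.connectedComponentsWithStats(m)
for i in range(1,num):
    if 100<st[i,4]<3000: print(ce[i].round(1),[x.round(4).tolist() for x in rim_circle(c,(l==i).astype(np.uint8),.081)])
```

```text
[0.54270765 0.36626795 0.26485878] [-6.43536395e-04 -1.55096275e-02  9.99879386e-01 -5.00957482e-04]
[283 215   3  18  40] [0.57015139 0.36616253] 0.05643198009569432 0.017520964610509004
probe area changed 53
side 315
[305.2 168.4] [[0.667, -0.0964], 0.0352]
[272.  175.1] [[0.6508, -0.016], 0.0353]
[238.5 182. ] [[0.6345, 0.0647], 0.0353]
[369.6 181.3] [[0.632, -0.2499], 0.0216]
[252.1 264.8] [[0.4355, 0.0318], 0.0233]
```

The selector is at the dot and the covers are seated. One last check on the probe's pose by template match against the starting picture.

Run:
```python
from h import *
for n,(x0,y0,x1,y1) in dict(top=(345,212,388,290),side=(292,162,362,198)).items():
    q,_=camera(n); q0=np.load(n+"0.npz")["p"]; g=lambda i:cv2.cvtColor(i,cv2.COLOR_RGB2GRAY)
    r=cv2.matchTemplate(g(q)[y0-8:y1+8,x0-8:x1+8],g(q0)[y0:y1,x0:x1],cv2.TM_CCOEFF_NORMED); print(n,r.max().round(3),np.unravel_index(r.argmax(),r.shape),"(8,8)=same")
    if n=="side": cv2.imwrite("pics/fin.png",np.hstack([cv2.resize(i[150:210,280:370],None,fx=4,fy=4)[:,:,::-1] for i in (q0,q)]))
```

```text
top 0.987 (np.int64(8), np.int64(8)) (8,8)=same
side 0.968 (np.int64(8), np.int64(8)) (8,8)=same
```

The probe hasn't moved in either view, so it is stowed as it was. I'll hand in.

```bash
python3 -c "
from rig import manip
print(manip.job_done())"
```

```text
the job is handed in; nothing more can be done
None
```

The job is handed in at about 63 s of the 210 s allowed; no score came back, but my final camera checks show all three ports covered and level, the probe back in its cradle after the full joint sweep at about 25 mm/s, and the selector at standby.

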